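Cap check before the instrument run

TASK

Twist-test the cap of every sample jar while the jar stands in the blue rack, turning it clockwise until it comes to its stop: a cap that gives only about ten degrees was tight, one that goes round fifty degrees or more was loose. Stand the jars whose caps were tight upright in the white tray's bay and those that were loose upright in the yellow tray's bay, and only when all the jars are sorted mark both trays finished by laying the green square blank flat into the white tray's square cavity and the red round blank into the yellow tray's round cavity, fully home. Tip no jar over, and leave the other things on the bench where they are.

Things in the scene. Friction and masses are not known exactly. Their poses are not given: they have to be found in the camera images.
- rack: Fixed blue holding rack, 180 (x) x 265 (y) x 40 mm high, origin at the centre of its underside. Six square pockets 53 mm wide, 32 mm deep (pocket floor 8 mm above the origin), centred at x = -42.5 or +42.5 mm and y = -85, 0 or +85 mm in its frame. A jar standing in a pocket cannot turn in it (about 3 degrees of play); lift it straight up to free it.
- ok_tray: Fixed white tray for tight jars. Origin: centre of the underside of its jar bay. Bay: outside 300 (x) x 120 (y) x 22 mm high, inside 290 x 110 mm, walls and floor 5 mm thick. Joined to its -y side is an aluminium marker block 100 x 100 x 14 mm, centred at x = 0, y = -115 mm, with a square cavity.
- ok_tray_cavity (a point): Centre of the floor of the square cavity in the white tray's marker block: 63 mm wide, 7 mm deep, sides along the tray's x and y.
- reject_tray: Fixed yellow tray for loose jars, same sizes as the white one. Its marker block is on its +y side (centre x = 0, y = +115 mm) and has a round cavity. Origin: centre of the underside of its jar bay.
- reject_tray_cavity (a point): Centre of the floor of the round cavity in the yellow tray's marker block: 63 mm across, 7 mm deep.
- square_blank: Green square marker blank, plate 60 x 60 x 9 mm (sides along its x and y), with an upright black grip post 22 mm across and 40 mm tall at its centre (top 49 mm above the underside). 120 g. Origin: centre of its underside. It belongs in the square cavity of the white tray.
- round_blank: Red round marker blank, disc 60 mm across and 9 mm thick, with the same grip post. 120 g. Origin: centre of its underside. It belongs in the round cavity of the yellow tray.
- pen_cup: Bystander: dark steel pen cup, 72 mm across, 95 mm tall; origin centre of underside.
- solvent_bottle: Bystander: clear bottle with blue cap, 72 mm across, 170 mm tall; origin centre of underside.
- spare_cap: Bystander: spare black cap lying on the bench, 48 mm across, 30 mm tall.
- tape_roll: Bystander: white roll of tape, 56 mm across, 25 mm tall.
- vial_box: Bystander: cardboard box 70 x 100 x 40 mm.
- jar_a: Amber sample jar, about 220 g plus cap, 50 x 50 mm square and 74 mm tall with a short neck and a round black screw cap on top: 48 mm across, 30 mm tall, from 84 to 114 mm above the underside. Origin: centre of the underside, z up the jar. All jars look the same; it may be absent. It can be carried by its cap.
- jar_a_cap (a joint): Turn of this cap on its jar, rad, growing clockwise seen from above (tightening). Every cap starts at 0 to 0.08, tight or loose, and cannot go below 0. It turns at about 0.12 N m up to a hard stop: tight at 0.20, loose at 1.05, and stays where left; past its stop the gripper slips round it. A white stripe on top, centre to rim, turns with it; at 0 it points along the jar's +x.
- jar_b: Amber sample jar, about 220 g plus cap, 50 x 50 mm square and 74 mm tall with a short neck and a round black screw cap on top: 48 mm across, 30 mm tall, from 84 to 114 mm above the underside. Origin: centre of the underside, z up the jar. All jars look the same; it may be absent. It can be carried by its cap.
- jar_b_cap (a joint): Turn of this cap on its jar, rad, growing clockwise seen from above (tightening). Every cap starts at 0 to 0.08, tight or loose, and cannot go below 0. It turns at about 0.12 N m up to a hard stop: tight at 0.20, loose at 1.05, and stays where left; past its stop the gripper slips round it. A white stripe on top, centre to rim, turns with it; at 0 it points along the jar's +x.
- jar_c: Amber sample jar, about 220 g plus cap, 50 x 50 mm square and 74 mm tall with a short neck and a round black screw cap on top: 48 mm across, 30 mm tall, from 84 to 114 mm above the underside. Origin: centre of the underside, z up the jar. All jars look the same; it may be absent. It can be carried by its cap.
- jar_c_cap (a joint): Turn of this cap on its jar, rad, growing clockwise seen from above (tightening). Every cap starts at 0 to 0.08, tight or loose, and cannot go below 0. It turns at about 0.12 N m up to a hard stop: tight at 0.20, loose at 1.05, and stays where left; past its stop the gripper slips round it. A white stripe on top, centre to rim, turns with it; at 0 it points along the jar's +x.
- jar_d: Amber sample jar, about 220 g plus cap, 50 x 50 mm square and 74 mm tall with a short neck and a round black screw cap on top: 48 mm across, 30 mm tall, from 84 to 114 mm above the underside. Origin: centre of the underside, z up the jar. All jars look the same; it may be absent. It can be carried by its cap.
- jar_d_cap (a joint): Turn of this cap on its jar, rad, growing clockwise seen from above (tightening). Every cap starts at 0 to 0.08, tight or loose, and cannot go below 0. It turns at about 0.12 N m up to a hard stop: tight at 0.20, loose at 1.05, and stays where left; past its stop the gripper slips round it. A white stripe on top, centre to rim, turns with it; at 0 it points along the jar's +x.
- jar_e: Amber sample jar, about 220 g plus cap, 50 x 50 mm square and 74 mm tall with a short neck and a round black screw cap on top: 48 mm across, 30 mm tall, from 84 to 114 mm above the underside. Origin: centre of the underside, z up the jar. All jars look the same; it may be absent. It can be carried by its cap.
- jar_e_cap (a joint): Turn of this cap on its jar, rad, growing clockwise seen from above (tightening). Every cap starts at 0 to 0.08, tight or loose, and cannot go below 0. It turns at about 0.12 N m up to a hard stop: tight at 0.20, loose at 1.05, and stays where left; past its stop the gripper slips round it. A white stripe on top, centre to rim, turns with it; at 0 it points along the jar's +x.
- jar_f: Amber sample jar, about 220 g plus cap, 50 x 50 mm square and 74 mm tall with a short neck and a round black screw cap on top: 48 mm across, 30 mm tall, from 84 to 114 mm above the underside. Origin: centre of the underside, z up the jar. All jars look the same; it may be absent. It can be carried by its cap.
- jar_f_cap (a joint): Turn of this cap on its jar, rad, growing clockwise seen from above (tightening). Every cap starts at 0 to 0.08, tight or loose, and cannot go below 0. It turns at about 0.12 N m up to a hard stop: tight at 0.20, loose at 1.05, and stays where left; past its stop the gripper slips round it. A white stripe on top, centre to rim, turns with it; at 0 it points along the jar's +x.
Not all that is in view belongs to the job. What is shaped like the jar_c but purple or turquoise is not meant.

How it is judged:
On the way, in this order (a step that is already met when the one before it is completed fails the run):
1. every jar's cap has been turned clockwise to its stop (value of joint each of jar_a_cap, jar_c_cap, jar_e_cap above 0.12 rad and value of joint each of jar_b_cap, jar_d_cap, jar_f_cap above 0.97 rad), for 0.2 s.
2. every jar stands upright in its tray: tight ones in the white, loose ones in the yellow (x of jar_a in the frame of ok_tray between -0.13 and 0.13 m and y of jar_a in the frame of ok_tray between -0.045 and 0.045 m and z of each of jar_a, jar_c, jar_e in the frame of ok_tray below 0.009 m and angle between each of jar_a, jar_b, jar_c, jar_d, jar_e, jar_f's own z axis and vertical below 0.1 rad and linear speed of each of jar_a, jar_b, jar_c, jar_d, jar_e, jar_f below 0.02 m/s and x of jar_b in the frame of reject_tray between -0.13 and 0.13 m and y of jar_b in the frame of reject_tray between -0.045 and 0.045 m and z of each of jar_b, jar_d, jar_f in the frame of reject_tray below 0.009 m and x of jar_c in the frame of ok_tray between -0.13 and 0.13 m and y of jar_c in the frame of ok_tray between -0.045 and 0.045 m and x of jar_d in the frame of reject_tray between -0.13 and 0.13 m and y of jar_d in the frame of reject_tray between -0.045 and 0.045 m and x of jar_e in the frame of ok_tray between -0.13 and 0.13 m and y of jar_e in the frame of ok_tray between -0.045 and 0.045 m and x of jar_f in the frame of reject_tray between -0.13 and 0.13 m and y of jar_f in the frame of reject_tray between -0.045 and 0.045 m), for 0.2 s.
3. then both blanks lie home in their cavities (horizontal distance between square_blank and ok_tray_cavity below 0.005 m and z of square_blank in the frame of ok_tray_cavity below 0.0025 m and angle between each of square_blank, round_blank's own z axis and vertical below 0.06 rad and linear speed of each of square_blank, round_blank below 0.02 m/s and horizontal distance between round_blank and reject_tray_cavity below 0.005 m and z of round_blank in the frame of reject_tray_cavity below 0.0025 m), for 0.2 s.
At the end, for the whole second after the job is handed in: Every cap within 0.08 rad of its stop; every jar upright and at rest on the bay floor, tight ones in the white tray, loose ones in the yellow, centre within 130 (x) and 45 mm (y) of the bay's centre; each blank flat in its own cavity, within 2.5 mm of its floor and 5 mm of its centre (all of step 1 and all of step 2 and all of step 3); the robot touches nothing.
It fails at once if a jar is tipped over (angle between any of jar_a, jar_b, jar_c, jar_d, jar_e, jar_f's own z axis and vertical above 0.7 rad).
It fails at once if a bystander on the bench is shifted by more than 30 mm (distance of any of pen_cup, solvent_bottle, spare_cap, tape_roll, vial_box from where it was at the start of the episode above 0.03 m).
Of jar_a, jar_b, jar_c, jar_d, jar_e, jar_f only 4 to 5 are there at a start; the rules pass over those that are not, and their reading is None.
At some moment in a run one of square_blank, round_blank may be knocked a few centimetres aside while the robot is not near it.
It also fails if it takes over 210 s, if anything falls off the work surface, if the arm or the gripper's body presses on something with over 40 N, if the wrist force passes 120 N, or if a joint passes its speed limit or range.

ROBOT

A 7-joint arm with a two-finger parallel gripper is mounted at the origin on the work surface. World frame = base frame: x ahead of the robot, y to its left, z up, the work surface at z = 0. Lengths are in m, angles in rad, forces in N, time in s.
With the tool pointing down it reaches from about 0.425 to 0.925 m from the base axis. Payload 6.8 kg.
Tool frame: the origin (TCP) lies midway between the tips of the shut fingers; the grasp point (between the pads) lies 19 mm behind it; z points along the fingers, y is the line along which they close (so a half turn about z gives the same grasp; the last joint's range is limited). The gripper opens to 85 mm and grips with 20 to 120 N. Pads are 22 mm wide; open, the fingers measure 114 mm over their backs; the gripper's body (76 mm by 85 mm) begins 54 mm behind the grasp point. The pads swing forward as they close: fully open they stand 13 mm farther back than shut.
Start: joints at [1.224, 0.477, 0.022, 1.555, -0.011, 1.109, -0.083], TCP at [0.16, -0.656, 0.231] pointing down, gripper open.
Joint ranges: [-2.96, 2.96], [-0.34, 2.1], [-1.41, 1.46], [0.24, 2.44], [-1.37, 4.51], [0.17, 1.92], [-2.96, 2.96]. Speed limits (rad/s): [2.39, 2.39, 3.14, 3.14, 3.14, 3.14, 3.14].

INTERFACE

Orientations are given as a rotation vector (axis times angle).
In Python, from bench import r gives the robot as it stands. The module is installed in compiled form; this text tells all that it offers.
- The arm moves only by the tool apply_moves, never from a script. Its argument "rows" is a list of rows, each a list of 6 numbers: the shift along the tool's x, y, z scaled (see below), then the turn, a rotation vector about the tool's x, y, z scaled (see below). A call has 1 to 5 rows; each row is the pose to reach, as a shift and turn from the pose commanded when the call began, along the tool's axes at that moment; what a row does not reach only later rows make up. The controller multiplies each number of a shift by 0.25 m and each number of a turn by 90 degrees. A row lasts 1/8 s, in which the tool goes at most 62.5 mm and 10.7 degrees, less where a joint would pass 70% of its speed; a pose out of reach is approached as far as the arm can. A call with a number of a shift or a turn outside -1 to 1 is refused whole. A call with a gripper value outside its range is refused whole. "claw" is the opening, from 0 (shut) to 1 (fully open), set as the call begins (left out, the last holds). The fingers move at their own pace and stop on an object; "newtons" is the grip in N (left out, the last holds). Time passes only in rows, so rows that repeat a pose let the fingers close. It gives the time, the measured TCP pose, the force, the opening and the grip force at its end, in the units of the state.
- r.get_obs(): the state, without advancing time (a new reading comes with each control period).
- r.grab_frame(name): name is "side" or "top" or "wrist"; returns a dict with "pixels" (420x560x3 uint8, red, green, blue), "intrinsics" (3x3 intrinsics, pixels), "eye" and "attitude" of the camera in the world. Camera axes: x right, y up, looking along -z (the intrinsics and any distortion apply to the point x, -y, -z); pixel columns grow to the right and rows downward; lengths in m; the calibration is good to about 2 mm. A picture is of the moment at which its call begins. There is no depth.
- r.hand_in(): hands the job in; it is judged then, once.
Trained networks look in a picture, given as the dict that the camera call returned (one of the last four; its "shot" number tells which), for a name from the list of things; names that differ only in an ending like _2 or _b are one class to them, and where a whole thing is asked for, a point or a joint stands for the part that bears it (a point fixed in the world has none). Each returns a list of dicts, best first, with "conf" (0 to 1); they miss things now and then, are a little off and sometimes report something else, mostly with a low value. They report only what shows in the picture. A call takes as long as a camera call. They do not tell look-alikes from the thing itself.
- r.search_frame(picture, thing): "rect" ([left, top, width, height] in pixels, round what is visible of it).
- r.outline_of(picture, thing): "pixels" (420x560 bool, what is visible of it) and "rect" ([left, top, width, height] in pixels, round what is visible of it).
- r.landmark_of(picture, thing): "point" ([column, row] in pixels: a listed point, or the origin of a listed thing).
The state is a dict: "clock": time; "joints": joint angles; "qvel": joint speeds; "tau": joint torques, N m; "tcp_pos": TCP position; "orientation": TCP orientation; "contact_force": force on the tool from outside, world axes, zero at the start; "moment": the same for the moment, N m; "grip_width": finger opening in m; "gripper_force": force on a finger pad.
Only numpy, scipy, OpenCV 4.12 (cv2) and the standard library are available. Lean on these libraries where they do the work, as an engineer would, in place of code of your own. Each camera call takes 0.05 s, during which the arm holds its last target. There are 200 camera calls.

## Working session

There is one attempt and no reset: what is moved stays moved. The work goes in short steps, Python scripts to look and compute and a tool call to move; the robot and the scene stay as the last step left them, time stands still between calls to the robot, and variables do not carry over. Pictures are saved under pics/ and viewed, at most 14 in all, crops included, and the job is handed in when it is done.

Besides the shell and the picture viewer there is one more tool, called after "Request:" as name(argument=value, ...) on one line, values as JSON. apply_moves: Moves the arm, as the interface text tells. Its arguments: {"type":"object","properties":{"rows":{"type":"array","items":{"type":"array","items":{"type":"number"}}},"claw":{"type":"number"},"newtons":{"type":"number"}},"required":["rows"]}

```bash
mkdir -p pics
cat > h.py <<'E'
import numpy as np, cv2
from bench import r
from scipy.spatial.transform import Rotation as R
def rot(a):
    a=np.array(a,float)
    return a if a.shape==(3,3) else (R.from_rotvec(a).as_matrix() if a.size==3 else R.from_quat(a).as_matrix())
def save(p,n,crop=None,s=1):
    im=p["pixels"][:,:,::-1]
    if crop: x,y,w,h=crop; im=im[y:y+h,x:x+w]
    cv2.imwrite("pics/"+n,cv2.resize(im,None,fx=s,fy=s,interpolation=cv2.INTER_CUBIC))
def ray(p,uv,z):
    K=np.array(p["intrinsics"]);A=rot(p["attitude"]);e=np.array(p["eye"])
    d=np.linalg.inv(K)@[uv[0],uv[1],1]; d=A@(d*[1,-1,-1]); return e+d*(z-e[2])/d[2]
def proj(p,X):
    K=np.array(p["intrinsics"]);A=rot(p["attitude"]);c=A.T@(np.array(X)-p["eye"]);c=c*[1,-1,-1];q=K@c;return q[:2]/q[2]
E
python3 - <<'E'
from h import *
o=r.get_obs(); print({k:np.round(v,3).tolist() for k,v in o.items()})
for c in ("top","side"):
    p=r.grab_frame(c); save(p,c+"0.png",s=1.42); print(c,{k:(np.round(v,3).tolist() if k!="pixels" else 0) for k,v in p.items()})
    for n,z in (("rack",0),("ok_tray",0),("reject_tray",0),("ok_tray_cavity",.007),("reject_tray_cavity",.007),("square_blank",0),("round_blank",0),("jar_a",.008),("jar_a_cap",.1)):
        L=r.landmark_of(p,n)if n!="jar_a_cap" else r.search_frame(p,n)
        for d in L: 
            uv=d["point"] if "point" in d else [d["rect"][0]+d["rect"][2]/2,d["rect"][1]+d["rect"][3]/2]
            print(n,round(d["conf"],2),np.round(uv,1),np.round(ray(p,uv,z),3))
E
```

```text
{'clock': 0.0, 'joints': [1.224, 0.478, 0.022, 1.556, -0.012, 1.109, -0.083], 'qvel': [-0.0, 0.0, -0.0, -0.002, -0.0, 0.0, -0.001], 'tau': [0.001, -59.644, 1.608, -28.119, 0.013, 0.009, -0.0], 'tcp_pos': [0.16, -0.655, 0.23], 'orientation': [-3.117, -0.374, 0.0], 'contact_force': [-0.21, 0.4, -0.151], 'moment': [-0.036, -0.015, 0.05], 'gripper_force': 0.0, 'grip_width': 0.085}
top {'pixels': 0, 'intrinsics': [[402.513, 0.0, 280.341], [0.0, 402.513, 205.225], [0.0, 0.0, 1.0]], 'eye': [0.428, 0.007, 1.031], 'attitude': [0.119, -0.101, -1.59], 'shot': 1}
rack 0.62 [281.9 228. ] [0.514 0.014 0.   ]
ok_tray 0.84 [409.3 240.2] [ 0.476 -0.309  0.   ]
ok_tray 0.54 [127.6 248.2] [0.471 0.41  0.   ]
ok_tray 0.42 [220.1 295.1] [0.349 0.173 0.   ]
reject_tray 0.96 [170.6 250.9] [0.462 0.3   0.   ]
ok_tray_cavity 0.86 [454.6 234.4] [ 0.488 -0.422  0.007]
reject_tray_cavity 0.95 [129.1 250.7] [0.465 0.403 0.007]
square_blank 0.79 [309.9 165.8] [ 0.676 -0.063  0.   ]
round_blank 0.84 [227.9 173.7] [0.66  0.152 0.   ]
jar_a 0.97 [250.1 246.2] [0.469 0.095 0.008]
jar_a 0.92 [282.6 246.2] [0.467 0.013
[... 739 characters left out ...]
0.478 -0.426  0.007]
ok_tray_cavity 0.16 [305.1 250.8] [0.468 0.011 0.007]
square_blank 0.81 [247.2 211.1] [ 0.688 -0.073  0.   ]
round_blank 0.91 [221.3 269.4] [0.661 0.154 0.   ]
round_blank 0.71 [360.9 217.3] [ 0.36  -0.179  0.   ]
round_blank 0.45 [266.2 264.1] [0.554 0.091 0.   ]
jar_a 0.97 [287. 222.] [ 0.556 -0.07   0.008]
jar_a 0.86 [339.2 278.4] [0.349 0.066 0.008]
jar_a 0.84 [262.3 267.9] [0.556 0.112 0.008]
jar_a 0.76 [304.2 250.2] [0.471 0.011 0.008]
jar_a 0.69 [293.8 273.3] [0.469 0.097 0.008]
jar_a 0.67 [312.5 229.2] [ 0.476 -0.072  0.008]
jar_a 0.56 [222.8 234.4] [0.711 0.045 0.008]
jar_a_cap 0.7 [263.4 244.5] [0.553 0.103 0.1  ]
jar_a_cap 0.5 [328.5 307.7] [0.333 0.223 0.1  ]
```

View pics/top0.png

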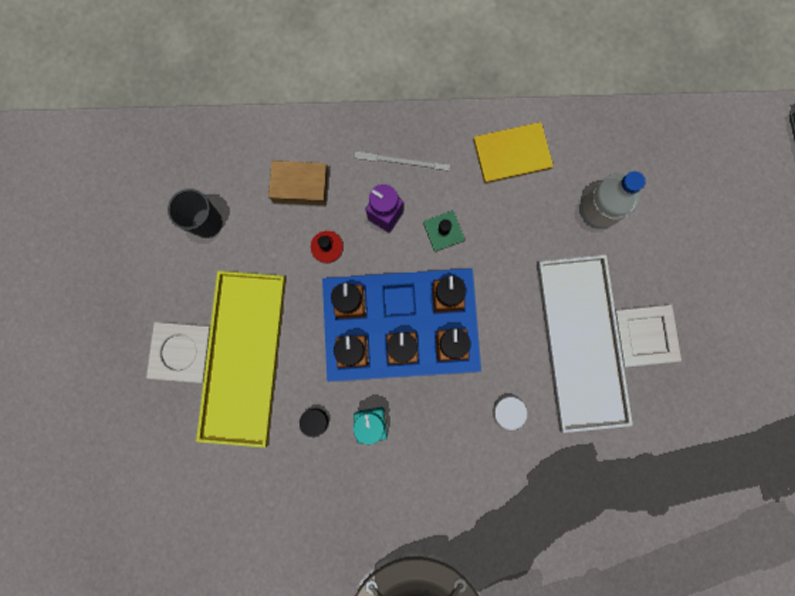

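View pics/side0.png

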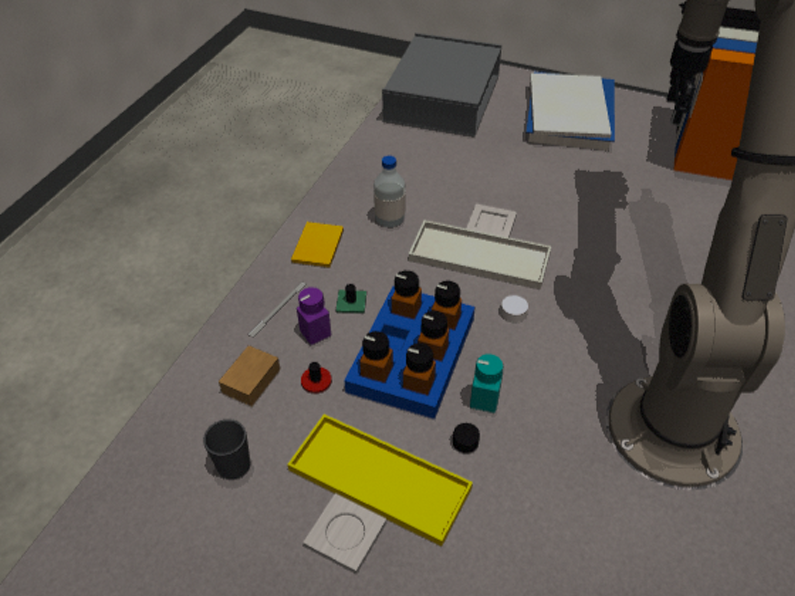

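The rack holds five amber jars. In the top view (795 px wide) their caps are at (347,297), (450,290), (350,350), (402,346) and (455,343). All the stripes point up, roughly +x. The purple jar at (384,205) and the turquoise one at (369,428) stand outside the rack and are the wrong colour, so they are decoys. The red blank is at (326,245) and the green one at (444,231). The white tray is on the right and the yellow one on the left.

```bash
cat >> h.py <<'E'
from scipy.optimize import minimize
def boxmask(p,pose,boxes):
    x,y,a=pose; M=np.zeros((420*4,560*4),np.uint8); c,s=np.cos(a),np.sin(a)
    for (cx,cy,w,d,z0,z1) in boxes:
        P=[]
        for sx in(-1,1):
            for sy in(-1,1):
                u,v=cx+sx*w/2,cy+sy*d/2
                for z in(z0,z1): P.append(proj(p,[x+c*u-s*v,y+s*u+c*v,z]))
        h=cv2.convexHull(np.array(P,np.float32)*4+2); cv2.fillConvexPoly(M,h.round().astype(np.int32),1)
    return cv2.resize(M.astype(np.float32),(560,420),interpolation=cv2.INTER_AREA)
def fit(items,pose,boxes):
    f=lambda q:sum(np.abs(boxmask(p,q,boxes)-m).sum() for p,m in items)
    s=np.array([pose]+[np.array(pose)+d for d in([.01,0,0],[0,.01,0],[0,0,.06])])
    q=minimize(f,pose,method="Nelder-Mead",options=dict(initial_simplex=s,xatol=1e-4,fatol=.5)); return q.x,q.fun
E
python3 - <<'E'
from h import *
B=dict(rack=[(0,0,.18,.265,0,.04)],ok_tray=[(0,0,.3,.12,0,.022),(0,-.115,.1,.1,0,.014)],reject_tray=[(0,0,.3,.12,0,.022),(0,.115,.1,.1,0,.014)])
I=dict(rack=(.515,.013,.05),ok_tray=(.476,-.31,.1),reject_tray=(.46,.3,-.1))
ps=[r.grab_frame(c) for c in("top","side")]
for n in B:
    its=[]
    for p in ps:
        L=r.outline_of(p,n)
        pr=boxmask(p,I[n],B[n])
        if L:
            b=max(L,key=lambda d:(pr*d["pixels"]).sum()); m=b["pixels"].astype(np.float32)
            if n=="rack":
                hsv=cv2.cvtColor(p["pixels"],cv2.COLOR_RGB2HSV); m=((hsv[...,0]>105)&(hsv[...,0]<130)&(hsv[...,1]>130)).astype(np.uint8)*(cv2.dilate(pr,np.ones((15,15)))>0)
                pts=np.argwhere(m)[:,::-1].astype(np.int32); m=np.zeros((420,560),np.uint8); cv2.fillConvexPoly(m,cv2.convexHull(pts),1); m=m.astype(np.float32)
            its.append((p,m))
            q,f=fit([(p,m)],I[n],B[n]); print(n,"single",np.round(q,4),round(f),m.sum(),round(b["conf"],2))
    if its: q,f=fit(its,I[n],B[n]); print(n,np.round(q,4),round(f))
q=fit  # grid of jars
p=ps[0]
g=cv2.cvtColor(p["pixels"],cv2.COLOR_RGB2HSV)
for X in [(.469,.097),(.469,.012),(.477,-.071),(.555,.103),(.552,-.07)]:
    u=proj(p,[*X,.122]).round().astype(int); w=(g[u[1]-16:u[1]+17,u[0]-16:u[0]+17])
    m=((w[...,2]<60)&(w[...,1]<90)).astype(np.uint8); white=(w[...,2]>130)&(w[...,1]<60)
    c=max(cv2.findContours(m,0,2)[0],key=cv2.contourArea); (cx,cy),rad=cv2.minEnclosingCircle(c)
    print("cap",u,np.round([cx+u[0]-16,cy+u[1]-16,rad],1),np.round(ray(p,[cx+u[0]-16,cy+u[1]-16],.118)[:2],4))
E
```

```text
rack single [0.5115 0.0144 0.0449] 114 7973.0 0.88
rack single [0.513  0.0147 0.0452] 139 5568.0 0.63
rack [0.5121 0.0144 0.0449] 276
ok_tray single [ 0.4735 -0.309   0.0773] 169 7799.0 0.93
ok_tray single [ 0.4758 -0.3045  0.0759] 82 3519.0 0.65
ok_tray [ 0.4745 -0.3086  0.082 ] 384
reject_tray single [ 0.4612  0.2971 -0.0988] 187 7818.0 0.7
reject_tray single [ 0.4619  0.2994 -0.0987] 138 7801.0 0.87
reject_tray [ 0.4617  0.2983 -0.1004] 392
cap [245 244] [244.6 246.3  10.8] [0.4649 0.0984]
cap [283 244] [282.9 242.6  11.5] [0.4712 0.0115]
cap [320 239] [318.5 241.3  12. ] [ 0.4724 -0.0689]
cap [242 207] [243.1 209.1  10.6] [0.5497 0.1009]
cap [318 206] [317.  204.2  10.7] [ 0.5572 -0.0683]
```

Request:
apply_moves(rows=[[0,0,-0.1,0,0,0]], claw=0.85, newtons=60)

```text
clock: 1.52
tcp_pos: [0.1593, -0.6545, 0.2544]
orientation: [-3.115, -0.374, 0.001]
contact_force: [0.6, 0.1, -0.3]
grip_width: 0.0728
gripper_force: 0.0
```

Request:
apply_moves(rows=[[0.2,-0.22,0,0,0,0.05],[0.4,-0.44,0,0,0,0.1],[0.6,-0.66,0,0,0,0.152],[0.6,-0.66,0,0,0,0.152],[0.6,-0.66,0,0,0,0.152]])

```text
clock: 2.15
tcp_pos: [0.2685, -0.4576, 0.2567]
orientation: [-3.141, -0.008, -0.002]
contact_force: [-0.1, -1.2, 0.2]
grip_width: 0.0725
gripper_force: 0.0
```

Request:
apply_moves(rows=[[0.1,-0.19,0,0,0,0],[0.2,-0.38,0,0,0,0],[0.3,-0.57,0,0,0,0],[0.415,-0.773,0,0,0,0],[0.415,-0.773,0,0,0,0]])

```text
clock: 2.78
tcp_pos: [0.3724, -0.2641, 0.2567]
orientation: [-3.141, -0.01, -0.002]
contact_force: [0.7, -0.5, 0.3]
grip_width: 0.0726
gripper_force: 0.0
```

Request:
apply_moves(rows=[[0.1,-0.19,0,0,0,0],[0.2,-0.38,0,0,0,0],[0.3,-0.57,0,0,0,0],[0.415,-0.773,0,0,0,0],[0.415,-0.773,0,0,0,0]])

```text
clock: 3.4
tcp_pos: [0.476, -0.0709, 0.2566]
orientation: [-3.14, -0.009, -0.003]
contact_force: [0.3, 0.0, 0.2]
grip_width: 0.0724
gripper_force: 0.0
```

Run:
```python
from h import *
o=r.get_obs(); print({k:np.round(o[k],4).tolist() for k in("joints","tcp_pos","orientation","grip_width")})
M=rot(o["orientation"]); print(np.round(M,3), np.degrees(np.arctan2(M[1,0],M[0,0])))
p=r.grab_frame("wrist"); save(p,"w1.png"); print(np.round(p["eye"],3))
```

```text
{'joints': [0.3718, 0.1547, -0.3888, 1.9537, 0.0659, 1.0438, -1.6112], 'tcp_pos': [0.476, -0.0709, 0.2566], 'orientation': [-3.1401, -0.0086, -0.0026], 'grip_width': 0.0724}
[[ 1.     0.005  0.002]
 [ 0.005 -1.     0.002]
 [ 0.002 -0.002 -1.   ]] 0.31365947156825286
[ 0.542 -0.07   0.4  ]
```

View pics/w1.png

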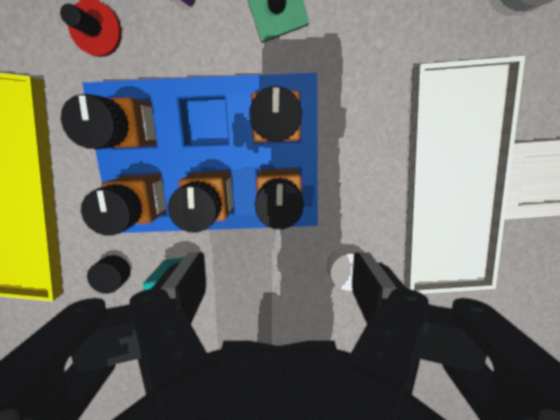

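The wrist view shows the gripper over jar C (cap at 279,203), with all the stripes pointing up. Next I twist C.

Request:
apply_moves(rows=[[-0.011,0.006,0.2,0,0,-0.115],[-0.011,0.006,0.4,0,0,-0.23],[-0.011,0.006,0.55,0,0,-0.345],[-0.011,0.006,0.62,0,0,-0.46],[-0.011,0.006,0.664,0,0,-0.48]])

```text
clock: 4.08
tcp_pos: [0.4703, -0.0777, 0.0892]
orientation: [-2.923, -1.151, 0.003]
contact_force: [-0.2, 0.0, 0.2]
grip_width: 0.0725
gripper_force: 0.0
```

Request:
apply_moves(rows=[[0,0,0,0,0,0],[0,0,0,0,0,0],[0,0,0,0,0,0],[0,0,0,0,0,0]], claw=0, newtons=40)

```text
clock: 4.58
tcp_pos: [0.4714, -0.0752, 0.0907]
orientation: [2.921, 1.156, 0.001]
contact_force: [0.1, -0.8, -0.9]
grip_width: 0.0469
gripper_force: 41.3
```

Request:
apply_moves(rows=[[0,0,0,0,0,0.11],[0,0,0,0,0,0.22],[0,0,0,0,0,0.33],[0,0,0,0,0,0.44],[0,0,0,0,0,0.55]])

```text
clock: 5.2
tcp_pos: [0.4719, -0.0723, 0.0906]
orientation: [-3.135, 0.172, -0.002]
contact_force: [-1.0, 7.7, -2.9]
grip_width: 0.0469
gripper_force: 41.7
```

Run:
```python
from h import *
o=r.get_obs(); print({k:np.round(o[k],4).tolist() for k in("joints","tcp_pos","orientation","grip_width","contact_force","moment")})
```

```text
{'joints': [0.2434, 0.3684, -0.262, 2.1257, 0.1492, 0.6628, -1.8002], 'tcp_pos': [0.4719, -0.0723, 0.0906], 'orientation': [-3.135, 0.1723, -0.0024], 'grip_width': 0.0469, 'contact_force': [-0.959, 7.7071, -2.9223], 'moment': [1.8047, 0.0665, 1.4149]}
```

Request:
apply_moves(rows=[[0,0,0,0,0,0.11],[0,0,0,0,0,0.22],[0,0,0,0,0,0.33],[0,0,0,0,0,0.41],[0,0,0,0,0,0.41]])

```text
clock: 5.82
tcp_pos: [0.4734, -0.0729, 0.0912]
orientation: [-2.921, 1.151, -0.006]
contact_force: [3.2, 4.8, -1.8]
grip_width: 0.0466
gripper_force: 41.4
```

Run:
```python
from h import *
o=r.get_obs(); print({k:np.round(o[k],4).tolist() for k in("joints","tcp_pos","orientation","grip_width","contact_force","moment")})
```

```text
{'joints': [0.1178, 0.3583, -0.1123, 2.1324, 0.0632, 0.6496, -2.359], 'tcp_pos': [0.4734, -0.0729, 0.0912], 'orientation': [-2.9206, 1.1505, -0.0058], 'grip_width': 0.0466, 'contact_force': [3.1966, 4.845, -1.7924], 'moment': [1.0571, -0.6954, 0.6892]}
```

Request:
apply_moves(rows=[[0,0,0,0,0,0],[0,0,0,0,0,0],[0,0,0,0,0,0]], claw=0.85)

```text
clock: 6.2
tcp_pos: [0.471, -0.0754, 0.0904]
orientation: [2.92, -1.158, -0.0]
contact_force: [0.8, 0.3, 0.2]
grip_width: 0.0725
gripper_force: 0.0
```

Request:
apply_moves(rows=[[0,0,-0.2,0,0,-0.1],[0,0,-0.3,0,0,-0.22],[0,0,-0.3,0,0,-0.34],[0,0,-0.3,0,0,-0.46],[0,0,-0.3,0,0,-0.48]])

```text
clock: 6.82
tcp_pos: [0.471, -0.0754, 0.1653]
orientation: [3.142, -0.001, -0.0]
contact_force: [0.3, -0.3, -0.2]
grip_width: 0.0725
gripper_force: 0.0
```

Run:
```python
from h import *
o=r.get_obs(); print({k:np.round(o[k],4).tolist() for k in("clock","joints","tcp_pos","orientation","grip_width","contact_force","moment")})
p=r.grab_frame("side"); save(p,"s1.png",crop=(220,170,180,140),s=4)
```

```text
{'clock': 6.825, 'joints': [0.2555, 0.2496, -0.2613, 2.0686, 0.0863, 0.8334, -1.6276], 'tcp_pos': [0.471, -0.0754, 0.1653], 'orientation': [3.1416, -0.0009, -0.0], 'grip_width': 0.0725, 'contact_force': [0.2915, -0.2896, -0.1651], 'moment': [-0.0333, -0.0366, 0.0288]}
```

View pics/s1.png

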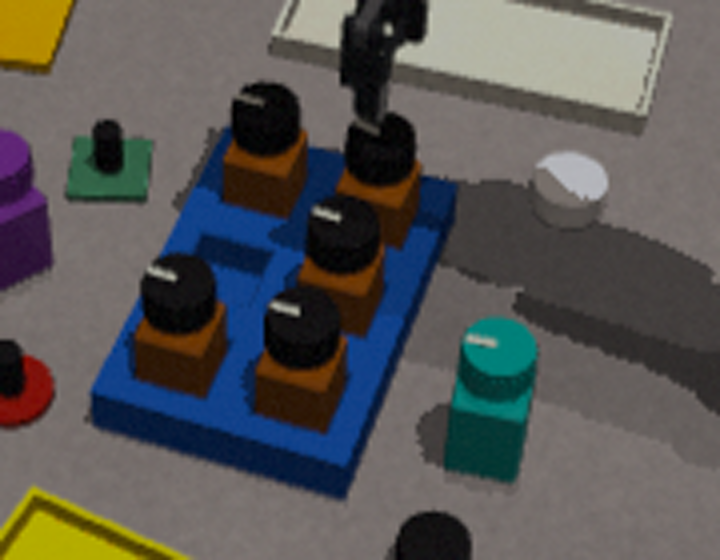

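C's cap turned only slightly, and the moment was already high mid-turn, so it looks tight. Its neighbours weren't disturbed. Next are B and A.

Request:
apply_moves(rows=[[-0.006,-0.2,0,0,0,-0.115],[-0.006,-0.352,0,0,0,-0.23],[-0.006,-0.352,0,0,0,-0.345],[-0.006,-0.352,0.2,0,0,-0.46],[-0.006,-0.352,0.3,0,0,-0.48]])

```text
clock: 7.5
tcp_pos: [0.4686, 0.0127, 0.0885]
orientation: [-2.921, -1.155, 0.003]
contact_force: [-0.0, -0.3, -0.2]
grip_width: 0.0727
gripper_force: 0.0
```

Request:
apply_moves(rows=[[0,0,0,0,0,0],[0,0,0,0,0,0],[0,0,0,0,0,0],[0,0,0,0,0,0]], claw=0, newtons=40)

```text
clock: 8.0
tcp_pos: [0.47, 0.0128, 0.091]
orientation: [2.921, 1.155, 0.002]
contact_force: [1.2, 0.3, -2.3]
grip_width: 0.0471
gripper_force: 41.5
```

Request:
apply_moves(rows=[[0,0,0,0,0,0.11],[0,0,0,0,0,0.22],[0,0,0,0,0,0.33],[0,0,0,0,0,0.44],[0,0,0,0,0,0.55]])

```text
clock: 8.62
tcp_pos: [0.469, 0.0132, 0.0905]
orientation: [-3.136, 0.181, 0.001]
contact_force: [-2.5, 0.5, -2.3]
grip_width: 0.0467
gripper_force: 41.7
```

Request:
apply_moves(rows=[[0,0,0,0,0,0.11],[0,0,0,0,0,0.22],[0,0,0,0,0,0.33],[0,0,0,0,0,0.41],[0,0,0,0,0,0.41]])

```text
clock: 9.25
tcp_pos: [0.4702, 0.0126, 0.091]
orientation: [2.922, -1.154, 0.003]
contact_force: [0.5, -1.6, 1.4]
grip_width: 0.0471
gripper_force: 42.6
```

Request:
apply_moves(rows=[[0,0,0,0,0,0],[0,0,0,0,0,0],[0,0,0,0,0,0]], claw=0.85)

```text
clock: 9.62
tcp_pos: [0.4697, 0.013, 0.0904]
orientation: [-2.921, 1.156, -0.0]
contact_force: [0.1, 0.2, 0.1]
grip_width: 0.0723
gripper_force: 0.0
```

Request:
apply_moves(rows=[[0,0,-0.2,0,0,-0.1],[0,0,-0.3,0,0,-0.22],[0,0,-0.3,0,0,-0.34],[0,0,-0.3,0,0,-0.46],[0,0,-0.3,0,0,-0.48]])

```text
clock: 10.25
tcp_pos: [0.4696, 0.0129, 0.1653]
orientation: [-3.141, -0.0, -0.0]
contact_force: [0.5, -0.3, -0.7]
grip_width: 0.0726
gripper_force: 0.0
```

Request:
apply_moves(rows=[[-0.015,-0.2,0,0,0,-0.115],[-0.015,-0.34,0,0,0,-0.23],[-0.015,-0.34,0,0,0,-0.345],[-0.015,-0.34,0.2,0,0,-0.46],[-0.015,-0.34,0.3,0,0,-0.48]])

```text
clock: 10.88
tcp_pos: [0.4648, 0.0977, 0.0884]
orientation: [-2.921, -1.156, 0.003]
contact_force: [0.2, -0.5, -0.4]
grip_width: 0.0725
gripper_force: 0.0
```

Request:
apply_moves(rows=[[0,0,0,0,0,0],[0,0,0,0,0,0],[0,0,0,0,0,0],[0,0,0,0,0,0]], claw=0, newtons=40)

```text
clock: 11.38
tcp_pos: [0.4663, 0.098, 0.091]
orientation: [2.921, 1.155, 0.002]
contact_force: [-0.6, 0.0, -1.4]
grip_width: 0.0472
gripper_force: 41.3
```

Request:
apply_moves(rows=[[0,0,0,0,0,0.11],[0,0,0,0,0,0.22],[0,0,0,0,0,0.33],[0,0,0,0,0,0.44],[0,0,0,0,0,0.55]])

```text
clock: 12.0
tcp_pos: [0.4672, 0.0983, 0.0912]
orientation: [-3.136, 0.176, -0.005]
contact_force: [2.1, -0.7, -0.4]
grip_width: 0.0471
gripper_force: 41.9
```

Request:
apply_moves(rows=[[0,0,0,0,0,0.11],[0,0,0,0,0,0.22],[0,0,0,0,0,0.33],[0,0,0,0,0,0.41],[0,0,0,0,0,0.41]])

```text
clock: 12.62
tcp_pos: [0.4665, 0.0976, 0.091]
orientation: [2.922, -1.153, 0.003]
contact_force: [-0.3, -3.3, 4.2]
grip_width: 0.0471
gripper_force: 42.5
```

Request:
apply_moves(rows=[[0,0,0,0,0,0],[0,0,0,0,0,0],[0,0,0,0,0,0]], claw=0.85)

```text
clock: 13.0
tcp_pos: [0.4659, 0.0981, 0.0903]
orientation: [-2.921, 1.156, 0.0]
contact_force: [-0.7, -1.6, 0.3]
grip_width: 0.0726
gripper_force: 0.0
```

Request:
apply_moves(rows=[[0,0,-0.2,0,0,-0.1],[0,0,-0.3,0,0,-0.22],[0,0,-0.3,0,0,-0.34],[0,0,-0.3,0,0,-0.46],[0,0,-0.3,0,0,-0.48]])

```text
clock: 13.62
tcp_pos: [0.4658, 0.0979, 0.1653]
orientation: [-3.141, -0.0, 0.0]
contact_force: [0.1, 0.4, -0.4]
grip_width: 0.0726
gripper_force: 0.0
```

Now D and E, then up and back for an unobstructed look.

Request:
apply_moves(rows=[[0.2,-0.013,0,0,0,-0.115],[0.34,-0.013,0,0,0,-0.23],[0.34,-0.013,0,0,0,-0.345],[0.34,-0.013,0.2,0,0,-0.46],[0.34,-0.013,0.3,0,0,-0.48]])

```text
clock: 14.25
tcp_pos: [0.5497, 0.1007, 0.088]
orientation: [-2.921, -1.155, 0.004]
contact_force: [-0.2, -0.0, -0.2]
grip_width: 0.0723
gripper_force: 0.0
```

Request:
apply_moves(rows=[[0,0,0,0,0,0],[0,0,0,0,0,0],[0,0,0,0,0,0],[0,0,0,0,0,0]], claw=0, newtons=40)

```text
clock: 14.75
tcp_pos: [0.5513, 0.1013, 0.091]
orientation: [2.921, 1.156, 0.002]
contact_force: [-0.4, 0.0, -2.1]
grip_width: 0.047
gripper_force: 41.8
```

Request:
apply_moves(rows=[[0,0,0,0,0,0.11],[0,0,0,0,0,0.22],[0,0,0,0,0,0.33],[0,0,0,0,0,0.44],[0,0,0,0,0,0.55]])

```text
clock: 15.38
tcp_pos: [0.5522, 0.102, 0.0913]
orientation: [-3.136, 0.175, -0.005]
contact_force: [1.8, -1.5, -2.0]
grip_width: 0.0471
gripper_force: 42.0
```

Request:
apply_moves(rows=[[0,0,0,0,0,0.11],[0,0,0,0,0,0.22],[0,0,0,0,0,0.33],[0,0,0,0,0,0.41],[0,0,0,0,0,0.41]])

```text
clock: 16.0
tcp_pos: [0.5522, 0.1006, 0.0914]
orientation: [-2.921, 1.155, -0.004]
contact_force: [1.6, -3.1, 1.8]
grip_width: 0.0474
gripper_force: 42.1
```

Request:
apply_moves(rows=[[0,0,0,0,0,0],[0,0,0,0,0,0],[0,0,0,0,0,0]], claw=0.85)

```text
clock: 16.38
tcp_pos: [0.5507, 0.1015, 0.0903]
orientation: [-2.921, 1.156, 0.001]
contact_force: [0.7, -0.2, -0.1]
grip_width: 0.0726
gripper_force: 0.0
```

Request:
apply_moves(rows=[[0,0,-0.2,0,0,-0.1],[0,0,-0.3,0,0,-0.22],[0,0,-0.3,0,0,-0.34],[0,0,-0.3,0,0,-0.46],[0,0,-0.3,0,0,-0.48]])

```text
clock: 17.0
tcp_pos: [0.5507, 0.1011, 0.1653]
orientation: [-3.141, -0.0, 0.0]
contact_force: [0.1, -0.3, -0.6]
grip_width: 0.0727
gripper_force: 0.0
```

Request:
apply_moves(rows=[[0.01,0.2,0,0,0,-0.115],[0.02,0.4,0,0,0,-0.23],[0.03,0.6,0,0,0,-0.345],[0.03,0.679,0,0,0,-0.46],[0.03,0.679,0,0,0,-0.48]])

```text
clock: 17.62
tcp_pos: [0.5581, -0.0706, 0.1651]
orientation: [2.924, 1.148, -0.001]
contact_force: [0.2, 0.7, 0.7]
grip_width: 0.0727
gripper_force: 0.0
```

Request:
apply_moves(rows=[[0,0,0.2,0,0,0],[0,0,0.3,0,0,0],[0,0,0.3,0,0,0]])

```text
clock: 18.0
tcp_pos: [0.5569, -0.0664, 0.0885]
orientation: [-2.919, -1.154, 0.006]
contact_force: [-0.2, 0.5, 1.2]
grip_width: 0.0725
gripper_force: 0.0
```

Request:
apply_moves(rows=[[0,0,0,0,0,0],[0,0,0,0,0,0],[0,0,0,0,0,0],[0,0,0,0,0,0]], claw=0, newtons=40)

```text
clock: 18.5
tcp_pos: [0.5593, -0.0678, 0.0918]
orientation: [2.921, 1.156, 0.004]
contact_force: [-1.6, 3.1, 6.8]
grip_width: 0.0466
gripper_force: 41.0
```

Request:
apply_moves(rows=[[0,0,0,0,0,0.11],[0,0,0,0,0,0.22],[0,0,0,0,0,0.33],[0,0,0,0,0,0.44],[0,0,0,0,0,0.55]])

```text
clock: 19.12
tcp_pos: [0.5595, -0.0688, 0.0917]
orientation: [3.136, -0.182, 0.004]
contact_force: [-1.3, 0.1, 4.5]
grip_width: 0.0471
gripper_force: 40.9
```

Request:
apply_moves(rows=[[0,0,0,0,0,0.11],[0,0,0,0,0,0.22],[0,0,0,0,0,0.33],[0,0,0,0,0,0.41],[0,0,0,0,0,0.41]])

```text
clock: 19.75
tcp_pos: [0.5603, -0.0702, 0.0917]
orientation: [2.92, -1.156, 0.008]
contact_force: [2.6, -5.5, 3.7]
grip_width: 0.0471
gripper_force: 41.8
```

Request:
apply_moves(rows=[[0,0,0,0,0,0],[0,0,0,0,0,0],[0,0,0,0,0,0]], claw=0.85)

```text
clock: 20.12
tcp_pos: [0.5581, -0.0683, 0.0902]
orientation: [-2.921, 1.156, 0.001]
contact_force: [-0.2, 0.4, -0.1]
grip_width: 0.0724
gripper_force: 0.0
```

Request:
apply_moves(rows=[[0,0,-0.2,0,0,-0.1],[0,0,-0.3,0,0,-0.22],[0,0,-0.4,0,0,-0.34],[0,0,-0.5,0,0,-0.46],[0,0,-0.5,0,0,-0.48]])

```text
clock: 20.75
tcp_pos: [0.5595, -0.0687, 0.2171]
orientation: [-3.141, -0.001, -0.006]
contact_force: [0.4, 0.8, 0.2]
grip_width: 0.0727
gripper_force: 0.0
```

Request:
apply_moves(rows=[[-0.15,0,-0.1,0,0,0],[-0.3,0,-0.2,0,0,0],[-0.32,0,-0.3,0,0,0],[-0.32,0,-0.3,0,0,0],[-0.32,0,-0.3,0,0,0]])

```text
clock: 21.38
tcp_pos: [0.478, -0.0684, 0.289]
orientation: [-3.142, 0.001, 0.003]
contact_force: [-0.2, -1.2, 0.2]
grip_width: 0.0724
gripper_force: 0.0
```

Run:
```python
from h import *
o=r.get_obs(); print({k:np.round(o[k],4).tolist() for k in("clock","joints","tcp_pos","orientation","grip_width")})
p=r.grab_frame("wrist"); save(p,"w2.png")
```

```text
{'clock': 21.375, 'joints': [-0.117, 0.0986, 0.1405, 1.9354, -0.0154, 1.1104, -1.5418], 'tcp_pos': [0.478, -0.0684, 0.289], 'orientation': [-3.1415, 0.0013, 0.0028], 'grip_width': 0.0724}
```

View pics/w2.png

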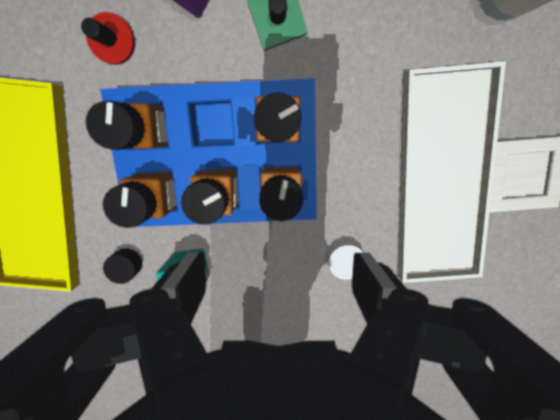

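Stripes now: B (209,200) and E (288,113) have gone round by about 60°, so they are loose. C (283,190), A (125,195) and D (109,112) turned about 12°, so they are tight. Tight jars go to the white tray and loose ones to the yellow. Starting with C.

Request:
apply_moves(rows=[[-0.022,0.02,0.2,0,0,0],[-0.022,0.02,0.4,0,0,0],[-0.022,0.02,0.6,0,0,0],[-0.022,0.02,0.8,0,0,0],[-0.022,0.02,0.8,0,0,0]])

```text
clock: 22.05
tcp_pos: [0.4692, -0.0734, 0.0865]
orientation: [3.141, -0.0, -0.016]
contact_force: [0.6, -0.2, -0.5]
grip_width: 0.0723
gripper_force: 0.0
```

Request:
apply_moves(rows=[[0,0,0,0,0,0],[0,0,0,0,0,0],[0,0,0,0,0,0],[0,0,0,0,0,0]], claw=0, newtons=60)

```text
clock: 22.55
tcp_pos: [0.4743, -0.0732, 0.092]
orientation: [-3.141, -0.001, -0.005]
contact_force: [-1.1, 1.5, 8.0]
grip_width: 0.0462
gripper_force: 61.7
```

Request:
apply_moves(rows=[[0,0,-0.1,0,0,0],[0,0,-0.25,0,0,0],[0,0,-0.42,0,0,0],[0,0,-0.58,0,0,0],[0,0,-0.58,0,0,0]])

```text
clock: 23.18
tcp_pos: [0.4748, -0.074, 0.2387]
orientation: [3.142, -0.001, 0.012]
contact_force: [0.8, 0.2, -2.9]
grip_width: 0.0467
gripper_force: 63.1
```

Request:
apply_moves(rows=[[-0.07,0.2,0,0,0,0],[-0.15,0.42,0,0,0,0],[-0.23,0.64,0,0,0,0],[-0.31,0.85,0,0,0,0],[-0.352,0.972,0,0,0,0]])

```text
clock: 23.8
tcp_pos: [0.3821, -0.319, 0.2343]
orientation: [3.141, -0.006, -0.003]
contact_force: [1.5, 0.3, -3.2]
grip_width: 0.0467
gripper_force: 63.1
```

Request:
apply_moves(rows=[[0,0,0.1,0,0,0],[0,0,0.3,0,0,0],[0,0,0.48,0,0,0],[0,0,0.55,0,0,0],[0,0,0.585,0,0,0]])

```text
clock: 24.42
tcp_pos: [0.3833, -0.3154, 0.0883]
orientation: [-3.138, 0.001, 0.006]
contact_force: [-15.0, 16.3, 78.6]
grip_width: 0.0465
gripper_force: 71.5
```

Request:
apply_moves(rows=[[0,0,0,0,0,0],[0,0,0,0,0,0]])

```text
clock: 24.68
tcp_pos: [0.3849, -0.3167, 0.0892]
orientation: [3.141, -0.0, 0.001]
contact_force: [-0.4, -0.5, -2.2]
grip_width: 0.0467
gripper_force: 63.5
```

Run:
```python
from h import *
o=r.get_obs(); print({k:np.round(o[k],4).tolist() for k in("clock","joints","tcp_pos","orientation","grip_width","contact_force")})
p=r.grab_frame("side"); save(p,"s2.png",s=1.42)
```

```text
{'clock': 24.675, 'joints': [0.3111, 0.399, 0.3079, 2.1104, -0.1936, 0.6576, -0.8208], 'tcp_pos': [0.3849, -0.3167, 0.0892], 'orientation': [3.1411, -0.0001, 0.0007], 'grip_width': 0.0467, 'contact_force': [-0.4084, -0.4828, -2.2364]}
```

View pics/s2.png

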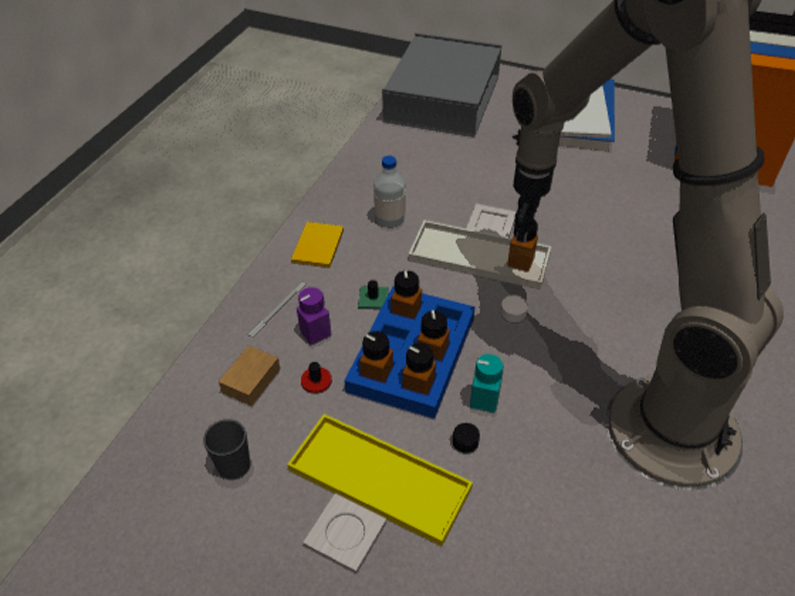

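C is standing in the white tray at (523,245). The descent overshot a little, so I'll slow the last part. The green blank has been knocked to (373,292), and I'll relocate it later. Next: release C, then carry A.

Request:
apply_moves(rows=[[0,0,0,0,0,0],[0,0,0,0,0,0],[0,0,0,0,0,0]], claw=0.85)

```text
clock: 25.1
tcp_pos: [0.3851, -0.3167, 0.0893]
orientation: [3.141, -0.0, 0.001]
contact_force: [1.2, 0.1, -0.7]
grip_width: 0.0728
gripper_force: 0.0
```

Request:
apply_moves(rows=[[0,0,-0.2,0,0,0],[0,0,-0.4,0,0,0],[0,0,-0.583,0,0,0],[0,0,-0.583,0,0,0]])

```text
clock: 25.6
tcp_pos: [0.3868, -0.318, 0.2384]
orientation: [3.138, -0.0, 0.011]
contact_force: [1.4, 0.5, -0.7]
grip_width: 0.0727
gripper_force: 0.0
```

Request:
apply_moves(rows=[[0.04,-0.22,0,0,0,0],[0.08,-0.44,0,0,0,0],[0.12,-0.66,0,0,0,0],[0.163,-0.83,0,0,0,0]])

```text
clock: 26.1
tcp_pos: [0.425, -0.1067, 0.2338]
orientation: [-3.141, -0.002, 0.002]
contact_force: [0.1, -0.0, -0.0]
grip_width: 0.0729
gripper_force: 0.0
```

Request:
apply_moves(rows=[[0.04,-0.22,0,0,0,0],[0.08,-0.44,0,0,0,0],[0.12,-0.66,0,0,0,0],[0.163,-0.83,0,0,0,0],[0.163,-0.83,0,0,0,0]])

```text
clock: 26.72
tcp_pos: [0.4661, 0.1021, 0.2337]
orientation: [-3.141, -0.01, 0.002]
contact_force: [-0.6, -0.1, 0.4]
grip_width: 0.0726
gripper_force: 0.0
```

Request:
apply_moves(rows=[[0,0,0.15,0,0,0],[0,0,0.33,0,0,0],[0,0,0.48,0,0,0],[0,0,0.55,0,0,0],[0,0,0.58,0,0,0]])

```text
clock: 27.35
tcp_pos: [0.4651, 0.0969, 0.0882]
orientation: [3.14, -0.002, -0.005]
contact_force: [0.2, 0.3, 0.7]
grip_width: 0.0724
gripper_force: 0.0
```

Request:
apply_moves(rows=[[0,0,0,0,0,0],[0,0,0,0,0,0],[0,0,0,0,0,0],[0,0,0,0,0,0]], claw=0)

```text
clock: 27.85
tcp_pos: [0.4668, 0.0986, 0.0904]
orientation: [-3.141, -0.0, -0.002]
contact_force: [-0.3, 0.6, 1.9]
grip_width: 0.0468
gripper_force: 61.9
```

Request:
apply_moves(rows=[[0,0,-0.1,0,0,0],[0,0,-0.25,0,0,0],[0,0,-0.42,0,0,0],[0,0,-0.58,0,0,0],[0,0,-0.58,0,0,0]])

```text
clock: 28.48
tcp_pos: [0.4682, 0.099, 0.2377]
orientation: [-3.14, 0.0, -0.01]
contact_force: [0.3, 0.2, -2.7]
grip_width: 0.0464
gripper_force: 62.9
```

Request:
apply_moves(rows=[[0.005,0.18,0,0,0,0],[0.01,0.4,0,0,0,0],[0.015,0.62,0,0,0,0],[0.017,0.813,0,0,0,0]])

```text
clock: 28.98
tcp_pos: [0.4694, -0.1068, 0.2334]
orientation: [3.141, -0.001, -0.003]
contact_force: [1.2, -0.0, -1.8]
grip_width: 0.0466
gripper_force: 63.2
```

Request:
apply_moves(rows=[[0.005,0.2,0,0,0,0],[0.01,0.42,0,0,0,0],[0.015,0.64,0,0,0,0],[0.017,0.77,0,0,0,0],[0.017,0.813,0,0,0,0]])

```text
clock: 29.6
tcp_pos: [0.4733, -0.31, 0.2331]
orientation: [-3.142, 0.005, 0.004]
contact_force: [0.3, 0.6, -2.1]
grip_width: 0.0464
gripper_force: 62.9
```

Request:
apply_moves(rows=[[0,0,0.1,0,0,0],[0,0,0.28,0,0,0],[0,0,0.44,0,0,0],[0,0,0.52,0,0,0],[0,0,0.55,0,0,0]])

```text
clock: 30.22
tcp_pos: [0.4738, -0.3061, 0.0952]
orientation: [-3.139, -0.002, 0.005]
contact_force: [0.2, 0.2, -1.9]
grip_width: 0.0468
gripper_force: 62.9
```

Request:
apply_moves(rows=[[0,0,0.01,0,0,0],[0,0,0.02,0,0,0],[0,0,0.03,0,0,0],[0,0,0.036,0,0,0],[0,0,0.036,0,0,0]])

```text
clock: 30.85
tcp_pos: [0.4749, -0.3081, 0.0884]
orientation: [3.142, 0.0, 0.0]
contact_force: [-0.7, -0.4, -2.9]
grip_width: 0.0466
gripper_force: 62.9
```

Request:
apply_moves(rows=[[0,0,0,0,0,0],[0,0,0,0,0,0],[0,0,0,0,0,0]], claw=0.85)

```text
clock: 31.22
tcp_pos: [0.4751, -0.3082, 0.0885]
orientation: [3.141, -0.0, 0.001]
contact_force: [1.3, -0.1, 0.1]
grip_width: 0.0725
gripper_force: 0.0
```

Request:
apply_moves(rows=[[0,0,-0.2,0,0,0],[0,0,-0.4,0,0,0],[0,0,-0.584,0,0,0],[0,0,-0.584,0,0,0]])

```text
clock: 31.72
tcp_pos: [0.477, -0.3095, 0.2385]
orientation: [3.138, -0.001, 0.012]
contact_force: [0.6, 0.0, 1.1]
grip_width: 0.0723
gripper_force: 0.0
```

A is placed. Next, D goes to the white tray.

Request:
apply_moves(rows=[[0.04,-0.22,0,0,0,0],[0.08,-0.44,0,0,0,0],[0.12,-0.66,0,0,0,0],[0.152,-0.818,0,0,0,0]])

```text
clock: 32.22
tcp_pos: [0.5126, -0.1006, 0.2334]
orientation: [-3.141, -0.004, 0.002]
contact_force: [0.9, -0.1, 0.1]
grip_width: 0.0728
gripper_force: 0.0
```

Request:
apply_moves(rows=[[0.04,-0.22,0,0,0,0],[0.08,-0.44,0,0,0,0],[0.12,-0.66,0,0,0,0],[0.152,-0.818,0,0,0,0],[0.152,-0.818,0,0,0,0]])

```text
clock: 32.85
tcp_pos: [0.5504, 0.1053, 0.2331]
orientation: [-3.14, -0.01, 0.002]
contact_force: [-0.2, -0.0, -0.9]
grip_width: 0.0726
gripper_force: 0.0
```

Request:
apply_moves(rows=[[0,0,0.15,0,0,0],[0,0,0.33,0,0,0],[0,0,0.48,0,0,0],[0,0,0.55,0,0,0],[0,0,0.578,0,0,0]])

```text
clock: 33.48
tcp_pos: [0.5506, 0.1001, 0.0891]
orientation: [3.141, -0.001, -0.002]
contact_force: [-0.1, -0.6, -0.7]
grip_width: 0.0727
gripper_force: 0.0
```

Request:
apply_moves(rows=[[0,0,0,0,0,0],[0,0,0,0,0,0],[0,0,0,0,0,0],[0,0,0,0,0,0]], claw=0)

```text
clock: 33.98
tcp_pos: [0.5519, 0.1015, 0.0911]
orientation: [-3.141, -0.0, -0.004]
contact_force: [-0.5, 1.5, 6.8]
grip_width: 0.0466
gripper_force: 61.9
```

Request:
apply_moves(rows=[[0,0,-0.1,0,0,0],[0,0,-0.25,0,0,0],[0,0,-0.42,0,0,0],[0,0,-0.58,0,0,0],[0,0,-0.58,0,0,0]])

```text
clock: 34.6
tcp_pos: [0.5526, 0.1011, 0.2379]
orientation: [-3.14, 0.0, -0.009]
contact_force: [0.9, -1.3, -3.2]
grip_width: 0.0468
gripper_force: 63.3
```

Request:
apply_moves(rows=[[0.005,0.18,0,0,0,0],[0.01,0.4,0,0,0,0],[0.02,0.62,0,0,0,0],[0.026,0.804,0,0,0,0]])

```text
clock: 35.1
tcp_pos: [0.5559, -0.1025, 0.233]
orientation: [3.141, -0.002, -0.005]
contact_force: [0.1, -0.8, -3.2]
grip_width: 0.0467
gripper_force: 63.3
```

Request:
apply_moves(rows=[[0.005,0.2,0,0,0,0],[0.01,0.42,0,0,0,0],[0.02,0.64,0,0,0,0],[0.026,0.77,0,0,0,0],[0.026,0.804,0,0,0,0]])

```text
clock: 35.72
tcp_pos: [0.5618, -0.3039, 0.2327]
orientation: [3.141, -0.007, -0.006]
contact_force: [-0.1, 0.1, -2.3]
grip_width: 0.0462
gripper_force: 63.2
```

Request:
apply_moves(rows=[[0,0,0.1,0,0,0],[0,0,0.28,0,0,0],[0,0,0.44,0,0,0],[0,0,0.52,0,0,0],[0,0,0.55,0,0,0]])

```text
clock: 36.35
tcp_pos: [0.5634, -0.3, 0.096]
orientation: [-3.14, -0.001, 0.003]
contact_force: [0.9, -0.1, -1.9]
grip_width: 0.0465
gripper_force: 63.3
```

Request:
apply_moves(rows=[[0,0,0.01,0,0,0],[0,0,0.02,0,0,0],[0,0,0.03,0,0,0],[0,0,0.036,0,0,0],[0,0,0.036,0,0,0]])

```text
clock: 36.98
tcp_pos: [0.5639, -0.3011, 0.0884]
orientation: [3.142, -0.0, 0.0]
contact_force: [0.2, 0.3, -2.7]
grip_width: 0.0466
gripper_force: 63.3
```

Request:
apply_moves(rows=[[0,0,0,0,0,0],[0,0,0,0,0,0],[0,0,0,0,0,0]], claw=0.85)

```text
clock: 37.35
tcp_pos: [0.5642, -0.3012, 0.0886]
orientation: [3.141, 0.0, 0.001]
contact_force: [-0.9, -0.4, 0.3]
grip_width: 0.073
gripper_force: 0.0
```

Request:
apply_moves(rows=[[0,0,-0.2,0,0,0],[0,0,-0.4,0,0,0],[0,0,-0.584,0,0,0],[0,0,-0.584,0,0,0]])

```text
clock: 37.85
tcp_pos: [0.5661, -0.3025, 0.2391]
orientation: [3.138, -0.0, 0.012]
contact_force: [-0.4, -0.6, -0.5]
grip_width: 0.0728
gripper_force: 0.0
```

Request:
apply_moves(rows=[[-0.005,-0.22,0,0,0,0],[-0.01,-0.44,0,0,0,0],[-0.015,-0.66,0,0,0,0],[-0.02,-0.85,0,0,0,0],[-0.02,-0.928,0,0,0,0]])

```text
clock: 38.48
tcp_pos: [0.5582, -0.0651, 0.2333]
orientation: [-3.14, -0.007, 0.002]
contact_force: [0.5, 0.2, 0.1]
grip_width: 0.0725
gripper_force: 0.0
```

Request:
apply_moves(rows=[[0,0,0.15,0,0,0],[0,0,0.33,0,0,0],[0,0,0.48,0,0,0],[0,0,0.55,0,0,0],[0,0,0.578,0,0,0]])

```text
clock: 39.1
tcp_pos: [0.5585, -0.0691, 0.089]
orientation: [3.142, -0.0, -0.002]
contact_force: [0.0, -0.4, 0.6]
grip_width: 0.0727
gripper_force: 0.0
```

Request:
apply_moves(rows=[[0,0,0,0,0,0],[0,0,0,0,0,0],[0,0,0,0,0,0],[0,0,0,0,0,0]], claw=0)

```text
clock: 39.6
tcp_pos: [0.5598, -0.0687, 0.091]
orientation: [-3.141, -0.0, -0.004]
contact_force: [-1.3, 2.2, 6.3]
grip_width: 0.0469
gripper_force: 61.8
```

Request:
apply_moves(rows=[[0,0,-0.1,0,0,0],[0,0,-0.25,0,0,0],[0,0,-0.42,0,0,0],[0,0,-0.58,0,0,0],[0,0,-0.58,0,0,0]])

```text
clock: 40.22
tcp_pos: [0.5607, -0.0696, 0.2379]
orientation: [3.141, -0.001, 0.01]
contact_force: [0.8, 0.0, -4.2]
grip_width: 0.0463
gripper_force: 63.0
```

Request:
apply_moves(rows=[[-0.014,-0.18,0,0,0,0],[-0.03,-0.38,0,0,0,0],[-0.045,-0.58,0,0,0,0],[-0.056,-0.72,0,0,0,0]])

```text
clock: 40.72
tcp_pos: [0.5433, 0.1132, 0.233]
orientation: [3.141, 0.003, -0.004]
contact_force: [0.2, -0.0, -2.7]
grip_width: 0.0467
gripper_force: 63.1
```

Request:
apply_moves(rows=[[-0.014,-0.18,0,0,0,0],[-0.03,-0.38,0,0,0,0],[-0.045,-0.58,0,0,0,0],[-0.056,-0.69,0,0,0,0],[-0.056,-0.72,0,0,0,0]])

```text
clock: 41.35
tcp_pos: [0.5292, 0.2928, 0.2328]
orientation: [3.141, 0.006, -0.004]
contact_force: [0.0, -1.3, -3.0]
grip_width: 0.0468
gripper_force: 63.2
```

Request:
apply_moves(rows=[[0,0,0.1,0,0,0],[0,0,0.28,0,0,0],[0,0,0.44,0,0,0],[0,0,0.52,0,0,0],[0,0,0.55,0,0,0]])

```text
clock: 41.98
tcp_pos: [0.5301, 0.2884, 0.0951]
orientation: [3.139, -0.003, -0.005]
contact_force: [-0.4, 0.6, -2.8]
grip_width: 0.0464
gripper_force: 63.1
```

Request:
apply_moves(rows=[[0,0,0.01,0,0,0],[0,0,0.02,0,0,0],[0,0,0.03,0,0,0],[0,0,0.036,0,0,0],[0,0,0.036,0,0,0]])

```text
clock: 42.6
tcp_pos: [0.5309, 0.291, 0.0884]
orientation: [-3.142, -0.0, -0.0]
contact_force: [-0.7, 0.2, -3.3]
grip_width: 0.0463
gripper_force: 63.1
```

Request:
apply_moves(rows=[[0,0,0,0,0,0],[0,0,0,0,0,0],[0,0,0,0,0,0]], claw=0.85)

```text
clock: 42.98
tcp_pos: [0.5311, 0.2911, 0.0886]
orientation: [-3.141, -0.0, -0.001]
contact_force: [0.0, -0.4, -0.4]
grip_width: 0.0722
gripper_force: 0.0
```

Request:
apply_moves(rows=[[0,0,-0.2,0,0,0],[0,0,-0.4,0,0,0],[0,0,-0.584,0,0,0],[0,0,-0.584,0,0,0]])

```text
clock: 43.48
tcp_pos: [0.5331, 0.2922, 0.2389]
orientation: [-3.137, 0.001, -0.011]
contact_force: [0.7, 0.2, -0.1]
grip_width: 0.0726
gripper_force: 0.0
```

Request:
apply_moves(rows=[[-0.044,0.2,0,0,0,0],[-0.088,0.4,0,0,0,0],[-0.122,0.556,0,0,0,0]])

```text
clock: 43.85
tcp_pos: [0.4994, 0.1495, 0.2334]
orientation: [3.141, -0.002, -0.002]
contact_force: [0.8, -0.5, 0.2]
grip_width: 0.0725
gripper_force: 0.0
```

Request:
apply_moves(rows=[[-0.044,0.2,0,0,0,0],[-0.088,0.4,0,0,0,0],[-0.122,0.556,0,0,0,0],[-0.122,0.556,0,0,0,0],[-0.122,0.556,0,0,0,0]])

```text
clock: 44.48
tcp_pos: [0.4698, 0.0136, 0.2339]
orientation: [-3.141, -0.001, 0.001]
contact_force: [-0.4, 0.6, 0.3]
grip_width: 0.0722
gripper_force: 0.0
```

Request:
apply_moves(rows=[[0,0,0.15,0,0,0],[0,0,0.33,0,0,0],[0,0,0.48,0,0,0],[0,0,0.55,0,0,0],[0,0,0.578,0,0,0]])

```text
clock: 45.1
tcp_pos: [0.4693, 0.0143, 0.0884]
orientation: [3.142, 0.004, -0.004]
contact_force: [0.2, 0.4, 0.1]
grip_width: 0.0728
gripper_force: 0.0
```

Request:
apply_moves(rows=[[0,0,0,0,0,0],[0,0,0,0,0,0],[0,0,0,0,0,0],[0,0,0,0,0,0]], claw=0)

```text
clock: 45.6
tcp_pos: [0.4705, 0.0135, 0.0905]
orientation: [-3.141, -0.001, -0.002]
contact_force: [-0.2, 2.0, 5.1]
grip_width: 0.0467
gripper_force: 61.9
```

Request:
apply_moves(rows=[[0,0,-0.1,0,0,0],[0,0,-0.25,0,0,0],[0,0,-0.42,0,0,0],[0,0,-0.58,0,0,0],[0,0,-0.58,0,0,0]])

```text
clock: 46.22
tcp_pos: [0.4716, 0.0127, 0.2374]
orientation: [-3.141, 0.001, -0.009]
contact_force: [0.2, 0.1, -3.7]
grip_width: 0.0468
gripper_force: 63.2
```

Request:
apply_moves(rows=[[-0.04,-0.15,0,0,0,0],[-0.085,-0.32,0,0,0,0],[-0.13,-0.49,0,0,0,0],[-0.156,-0.584,0,0,0,0]])

```text
clock: 46.72
tcp_pos: [0.4291, 0.1605, 0.2331]
orientation: [3.141, 0.004, -0.004]
contact_force: [0.4, -0.3, -2.9]
grip_width: 0.0462
gripper_force: 63.0
```

Request:
apply_moves(rows=[[-0.04,-0.15,0,0,0,0],[-0.085,-0.32,0,0,0,0],[-0.13,-0.49,0,0,0,0],[-0.152,-0.57,0,0,0,0],[-0.156,-0.584,0,0,0,0]])

```text
clock: 47.35
tcp_pos: [0.3906, 0.3054, 0.2331]
orientation: [3.14, 0.004, -0.003]
contact_force: [-0.4, -0.5, -3.1]
grip_width: 0.0464
gripper_force: 63.0
```

Request:
apply_moves(rows=[[0,0,0.1,0,0,0],[0,0,0.28,0,0,0],[0,0,0.44,0,0,0],[0,0,0.52,0,0,0],[0,0,0.55,0,0,0]])

```text
clock: 47.98
tcp_pos: [0.3915, 0.3025, 0.0955]
orientation: [3.138, -0.003, -0.004]
contact_force: [0.6, 0.1, -2.1]
grip_width: 0.0469
gripper_force: 63.1
```

Request:
apply_moves(rows=[[0,0,0.01,0,0,0],[0,0,0.02,0,0,0],[0,0,0.03,0,0,0],[0,0,0.036,0,0,0],[0,0,0.036,0,0,0]])

```text
clock: 48.6
tcp_pos: [0.3919, 0.305, 0.0884]
orientation: [-3.142, -0.0, -0.0]
contact_force: [0.4, -0.1, -3.3]
grip_width: 0.0469
gripper_force: 63.1
```

Request:
apply_moves(rows=[[0,0,0,0,0,0],[0,0,0,0,0,0],[0,0,0,0,0,0]], claw=0.85)

```text
clock: 48.98
tcp_pos: [0.3921, 0.3051, 0.0885]
orientation: [-3.141, -0.0, -0.001]
contact_force: [-0.5, -0.7, -0.5]
grip_width: 0.0727
gripper_force: 0.0
```

Request:
apply_moves(rows=[[0,0,-0.2,0,0,0],[0,0,-0.4,0,0,0],[0,0,-0.584,0,0,0],[0,0,-0.584,0,0,0]])

```text
clock: 49.48
tcp_pos: [0.3937, 0.3066, 0.2381]
orientation: [-3.136, 0.0, -0.009]
contact_force: [0.0, -0.8, -1.1]
grip_width: 0.0729
gripper_force: 0.0
```

Request:
apply_moves(rows=[[0.12,0.19,-0.05,0,0,0],[0.24,0.38,-0.1,0,0,0],[0.36,0.57,-0.15,0,0,0],[0.48,0.76,-0.2,0,0,0],[0.632,0.98,-0.264,0,0,0]])

```text
clock: 50.1
tcp_pos: [0.5465, 0.0635, 0.298]
orientation: [3.141, 0.001, -0.003]
contact_force: [-0.3, 1.0, 0.3]
grip_width: 0.0723
gripper_force: 0.0
```

Request:
apply_moves(rows=[[0,0,0,0,0,0],[0,0,0,0,0,0],[0,0,0,0,0,0]])

```text
clock: 50.48
tcp_pos: [0.5454, 0.0666, 0.2979]
orientation: [-3.141, -0.004, 0.003]
contact_force: [-0.6, 1.0, -0.1]
grip_width: 0.072
gripper_force: 0.0
```

Run:
```python
from h import *
o=r.get_obs(); print({k:np.round(o[k],4).tolist() for k in("clock","joints","tcp_pos","orientation")})
p=r.grab_frame("wrist"); t=r.grab_frame("top"); s=r.grab_frame("side")
save(p,"w3.png"); save(s,"s3.png",s=1.42)
for c,q in(("w",p),("t",t),("s",s)):
    for n in("square_blank","round_blank"):
        print(c,n,[(round(d["conf"],2),np.round(ray(q,d["point"],0)[:2],4)) for d in r.landmark_of(q,n)])
```

```text
{'clock': 50.475, 'joints': [-0.3482, 0.2104, 0.1341, 1.7829, -0.0311, 1.1521, -1.7723], 'tcp_pos': [0.5454, 0.0666, 0.2979], 'orientation': [-3.1414, -0.0044, 0.0029]}
w square_blank [(0.96, array([ 0.6425, -0.0949]))]
w round_blank [(0.65, array([0.3423, 0.176 ])), (0.61, array([0.6588, 0.1481]))]
t square_blank [(0.57, array([ 0.6429, -0.0929]))]
t round_blank []
s square_blank [(0.65, array([ 0.6464, -0.0973]))]
s round_blank [(0.65, array([0.6704, 0.1566]))]
```

View pics/w3.png

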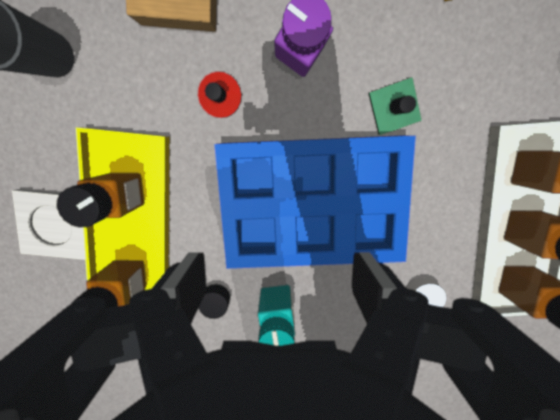

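View pics/s3.png

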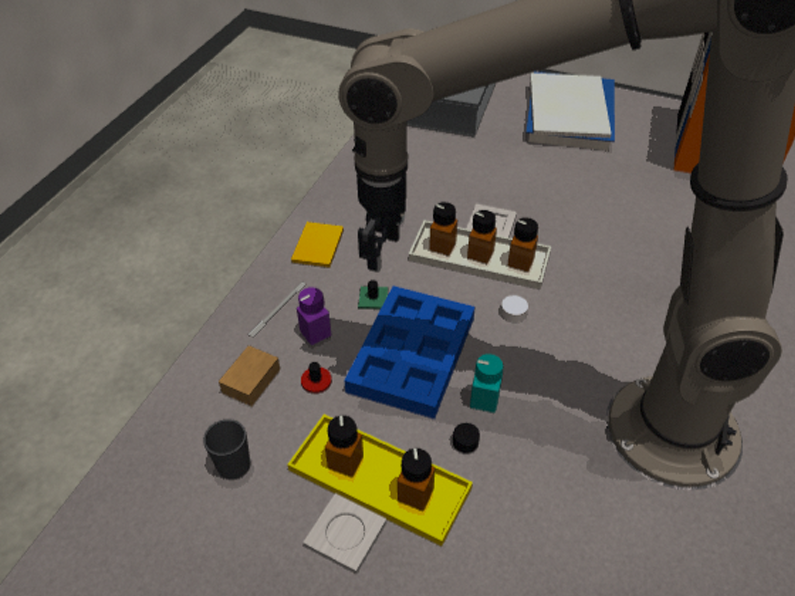

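All five jars stand in the right trays: three in the white and two in the yellow. The red blank is at (219,94) in the wrist view. The green one is now at (396,104). Next I measure the blanks and cavities precisely.

```bash
cat >> h.py <<'E'
def hull(p,P): 
    M=np.zeros((1680,2240),np.uint8); h=cv2.convexHull(np.array([proj(p,q) for q in P],np.float32)*4+2)
    cv2.fillConvexPoly(M,h.round().astype(np.int32),1); return cv2.resize(M.astype(np.float32),(560,420),interpolation=cv2.INTER_AREA)
A=np.linspace(0,2*np.pi,40)
def disc(x,y,rr,z0,z1): return [[x+rr*np.cos(a),y+rr*np.sin(a),z] for a in A for z in(z0,z1)]
def sq(x,y,t,h,z0,z1):
    c,s=np.cos(t),np.sin(t); return [[x+c*u-s*v,y+s*u+c*v,z] for u in(-h,h) for v in(-h,h) for z in(z0,z1)]
def mask(p,col):
    h=cv2.cvtColor(p["pixels"],cv2.COLOR_RGB2HSV); H,S,V=h[...,0],h[...,1],h[...,2]
    m=((H<8)|(H>172))&(S>140)&(V>60) if col=="red" else (H>60)&(H<85)&(S>80)&(V>40)
    n,l,st,_=cv2.connectedComponentsWithStats(m.astype(np.uint8)); k=1+st[1:,4].argmax(); return (l==k).astype(np.float32),st[k]
def nm(f,x0,d):
    s=np.array([x0]+[np.array(x0)+np.eye(len(x0))[i]*d[i] for i in range(len(x0))]); q=minimize(f,x0,method="Nelder-Mead",options=dict(initial_simplex=s,xatol=1e-5,fatol=.05)); return np.round(q.x,4),round(q.fun,1)
def blank(p,col,x0,z=0):
    m,st=mask(p,col); 
    def f(q):
        post=hull(p,disc(q[0],q[1],.011,z+.009,z+.049))
        b=hull(p,disc(q[0],q[1],.03,z,z+.009) if col=="red" else sq(q[0],q[1],q[2],.03,z,z+.009))
        return np.abs(b*(1-post)-m).sum()
    return nm(f,x0,[.006,.006,.15][:len(x0)]),st.tolist()
E
python3 - <<'E'
from h import *
for c in("wrist","top"):
    p=r.grab_frame(c); print(c,blank(p,"red",[.662,.152]),[blank(p,"green",[.643,-.095,t]) for t in(.2,.6)])
p=r.grab_frame("wrist"); print(np.round(proj(p,[.5454,.0666,.2979-.0]),0), np.round(p["intrinsics"],1).tolist(), np.round(rot(p["attitude"]),3).tolist(),p["eye"])
E
```

```text
wrist ((array([0.6598, 0.1473]), np.float64(240.4)), [197, 74, 43, 45, 1213]) [((array([ 0.6462, -0.0959,  0.325 ]), np.float64(286.2)), [368, 79, 51, 56, 1581]), ((array([ 0.6459, -0.0964,  0.3468]), np.float64(283.6)), [368, 79, 51, 56, 1581])]Traceback (most recent call last):
  File "<stdin>", line 3, in <module>
  File "h.py", line 45, in blank
    m,st=mask(p,col);
         ~~~~^^^^^^^
  File "h.py", line 41, in mask
    n,l,st,_=cv2.connectedComponentsWithStats(m.astype(np.uint8)); k=1+st[1:,4].argmax(); return (l==k).astype(np.float32),st[k]
                                                                       ~~~~~~~~~~~~~~~^^
ValueError: attempt to get argmax of an empty sequence
```

Run:
```python
from h import *
p=r.grab_frame("wrist"); o=r.get_obs(); print(o["tcp_pos"],np.round(proj(p,o["tcp_pos"]),0), np.round(p["intrinsics"],1).tolist(), np.round(rot(p["attitude"]),3).tolist(),p["eye"],list(p))
for col,q in(("red",(.6598,.1473)),("green",(.646,-.096,.34))):
    m,st=mask(p,col); b=hull(p,disc(*q,.03,0,.009) if col=="red" else sq(*q,.03,0,.009)); ys,xs=np.nonzero(b>.5)
    print(col,st,xs.min(),ys.min(),np.ptp(xs)+1,np.ptp(ys)+1,b.sum())
    post=hull(p,disc(q[0],q[1],.011,.009,.049)); ys,xs=np.nonzero(post>.5); print("post",xs.min(),ys.min(),xs.max(),ys.max())
im=p["pixels"].copy()
save(p,"w4.png",crop=(180,60,260,90),s=3)
```

```text
[0.54643755 0.06489626 0.29888399] [279. 262.] [[295.9, 0.0, 278.5], [0.0, 295.9, 211.6], [0.0, 0.0, 1.0]] [[-0.0, 0.966, 0.26], [-1.0, -0.001, 0.001], [0.001, -0.26, 0.966]] [0.61251919 0.06523965 0.44176413] ['pixels', 'intrinsics', 'eye', 'attitude', 'shot']
red [ 197   74   43   45 1213] 197 73 45 47 1655.0625
post 204 83 226 104
green [ 368   79   51   56 1578] 367 77 54 59 2100.9375
post 387 95 415 115
```

View pics/w4.png

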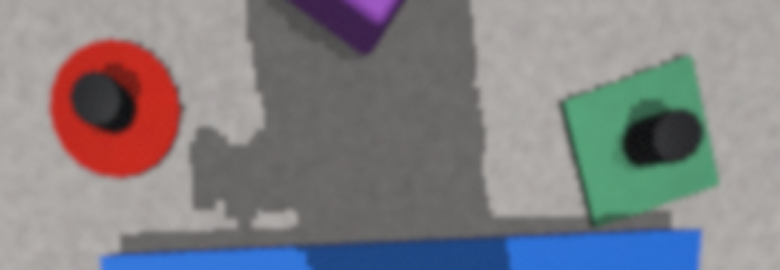

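Request:
apply_moves(rows=[[0.2,-0.15,0,0,0,0],[0.4,-0.3,0,0,0,0],[0.454,-0.33,0.2,0,0,0],[0.454,-0.33,0.44,0,0,0],[0.454,-0.33,0.65,0,0,0]])

```text
clock: 51.7
tcp_pos: [0.6596, 0.1475, 0.134]
orientation: [3.141, 0.0, -0.001]
contact_force: [0.4, 0.1, -0.2]
grip_width: 0.0725
gripper_force: 0.0
```

Request:
apply_moves(rows=[[0,0,0.08,0,0,0],[0,0,0.13,0,0,0],[0,0,0.13,0,0,0],[0,0,0.13,0,0,0],[0,0,0.13,0,0,0]])

```text
clock: 52.32
tcp_pos: [0.6609, 0.1477, 0.1055]
orientation: [-3.141, 0.0, -0.004]
contact_force: [0.8, 0.3, -0.3]
grip_width: 0.0725
gripper_force: 0.0
```

```bash
cat >> h.py <<'E'
def blank2(p,col,x0,z=0):
    m,st=mask(p,col); pts=np.argwhere(m>0)[:,::-1].astype(np.int32); h=np.zeros((420,560),np.uint8); cv2.fillConvexPoly(h,cv2.convexHull(pts),1); h=h.astype(np.float32)
    F=lambda z0:nm(lambda q:np.abs(hull(p,disc(*q,.03,z0,z+.009) if col=="red" else sq(*q,.03,z0,z+.009))-h).sum(),x0,[.006,.006,.15][:len(x0)])
    return F(z),F(z+.0085),h.sum(),st.tolist()
E
python3 - <<'E'
from h import *
o=r.get_obs(); p=r.grab_frame("wrist"); print(np.round(o["tcp_pos"],4),np.round(o["orientation"],3)); print(blank2(p,"red",[.6598,.1473])); save(p,"w5.png")
E
```

```text
[0.6609 0.1477 0.1055] [-3.141  0.    -0.004]
((array([0.6594, 0.1487]), np.float64(237.1)), (array([0.6603, 0.1484]), np.float64(168.6)), np.float32(3711.0), [244, 180, 69, 68, 2780])
```

View pics/w5.png

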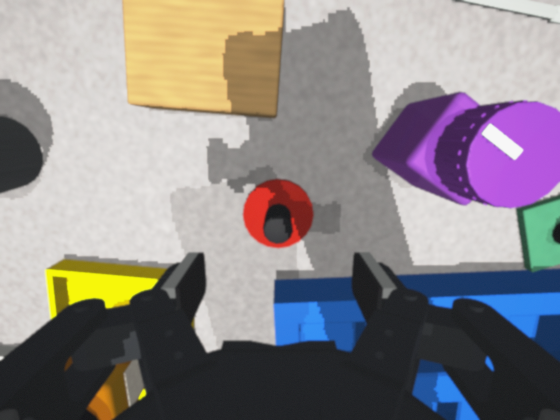

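The red disc is centred at (278,213), directly under the gripper. I'll grip its post, lift it, and carry it to where the round cavity can be seen ahead of it.

Request:
apply_moves(rows=[[-0.004,-0.003,0.1,0,0,0],[-0.004,-0.003,0.22,0,0,0],[-0.004,-0.003,0.31,0,0,0],[-0.004,-0.003,0.345,0,0,0],[-0.004,-0.003,0.345,0,0,0]])

```text
clock: 53.0
tcp_pos: [0.6589, 0.1481, 0.0174]
orientation: [3.141, -0.0, -0.001]
contact_force: [0.1, 0.7, -0.3]
grip_width: 0.073
gripper_force: 0.0
```

Request:
apply_moves(rows=[[0,0,0,0,0,0],[0,0,0,0,0,0],[0,0,0,0,0,0],[0,0,0,0,0,0],[0,0,0,0,0,0]], claw=0, newtons=40)

```text
clock: 53.62
tcp_pos: [0.6595, 0.1484, 0.0185]
orientation: [-3.141, 0.0, -0.002]
contact_force: [-0.8, 0.7, 6.4]
grip_width: 0.0205
gripper_force: 39.4
```

Request:
apply_moves(rows=[[0,0,-0.12,0,0,0],[0,0,-0.3,0,0,0],[0,0,-0.5,0,0,0],[0,0,-0.7,0,0,0],[0,0,-0.73,0,0,0]])

```text
clock: 54.25
tcp_pos: [0.661, 0.1485, 0.2043]
orientation: [-3.14, 0.0, -0.01]
contact_force: [0.4, -1.2, -0.6]
grip_width: 0.0207
gripper_force: 39.2
```

Request:
apply_moves(rows=[[-0.12,-0.12,0,0,0,0],[-0.26,-0.26,0,0,0,0],[-0.4,-0.4,0,0,0,0],[-0.53,-0.529,0,0,0,0]])

```text
clock: 54.75
tcp_pos: [0.5242, 0.2813, 0.1986]
orientation: [3.14, 0.001, -0.003]
contact_force: [-0.7, 0.4, -0.7]
grip_width: 0.0212
gripper_force: 39.3
```

Request:
apply_moves(rows=[[-0.14,-0.14,0,0,0,0],[-0.28,-0.28,0,0,0,0],[-0.42,-0.42,0,0,0,0],[-0.53,-0.529,0,0,0,0],[-0.53,-0.529,0,0,0,0]])

```text
clock: 55.38
tcp_pos: [0.3899, 0.4151, 0.1987]
orientation: [3.141, 0.011, -0.005]
contact_force: [-0.2, -0.6, -0.7]
grip_width: 0.0209
gripper_force: 39.3
```

Request:
apply_moves(rows=[[0,0,0,0,0,0],[0,0,0,0,0,0],[0,0,0,0,0,0]])

```text
clock: 55.75
tcp_pos: [0.3947, 0.4117, 0.1999]
orientation: [3.141, -0.003, 0.0]
contact_force: [0.4, -0.3, -0.8]
grip_width: 0.0208
gripper_force: 39.3
```

Run:
```python
from h import *
o=r.get_obs(); p=r.grab_frame("wrist"); T=o["tcp_pos"];print(np.round(T,4),np.round(o["orientation"],3),np.round(o["joints"],2),o["clock"],o["grip_width"]); print(blank2(p,"red",[T[0],T[1]],T[2]-.019)); save(p,"w6.png")
print([(d["conf"],np.round(d["point"],1),np.round(ray(p,d["point"],.007),4)) for d in r.landmark_of(p,"reject_tray_cavity")])
```

```text
[0.3947 0.4117 0.1999] [ 3.141e+00 -3.000e-03  0.000e+00] [-0.92  0.34 -0.    1.84  0.    0.96 -2.49] 55.75 0.020801595490381776
((array([0.3941, 0.4117]), np.float64(3560.6)), (array([0.3958, 0.412 ]), np.float64(3360.5)), np.float32(5180.0), [226, 201, 106, 61, 3714])
[(0.6, array([275.2, 120. ]), array([0.4732, 0.415 , 0.007 ])), (0.47, array([393.3,  65. ]), array([0.5275, 0.2922, 0.007 ]))]
```

View pics/w6.png

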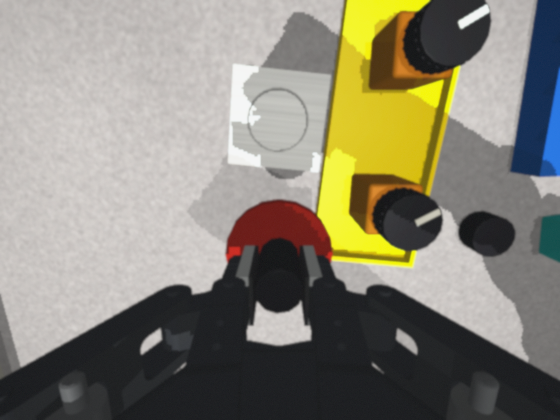

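```bash
cat >> h.py <<'E'
def edge(p): 
    g=cv2.GaussianBlur(cv2.cvtColor(p["pixels"],cv2.COLOR_RGB2GRAY).astype(np.float32),(0,0),1.0)
    return np.hypot(cv2.Sobel(g,5,1,0),cv2.Sobel(g,5,0,1)).clip(0,60)
def along(E,uv): return cv2.remap(E,np.float32(uv[:,0])[None],np.float32(uv[:,1])[None],1)[0]
def ring(p,x0,rr,z,arc=(0,2*np.pi),span=.012):
    E=edge(p); a=np.linspace(*arc,90); f=lambda x,y:along(E,np.array([proj(p,[x+rr*np.cos(t),y+rr*np.sin(t),z]) for t in a])).mean()
    best=max((f(x0[0]+i,x0[1]+j),x0[0]+i,x0[1]+j) for i in np.arange(-span,span+1e-6,.002) for j in np.arange(-span,span+1e-6,.002))
    return max((f(best[1]+i,best[2]+j),best[1]+i,best[2]+j) for i in np.arange(-.002,.0021,.0005) for j in np.arange(-.002,.0021,.0005))
def heldrim(p,T,rr=.03,h=.009):
    # held red disc: top-face far rim, from red mask's upper boundary
    m,st=mask(p,"red"); pts=[]
    for c in range(st[0]+3,st[0]+st[2]-3):
        rws=np.nonzero(m[:,c])[0]
        if len(rws): pts.append((c,rws[0]))
    return np.array(pts)
E
python3 - <<'E'
from h import *
p=r.grab_frame("wrist"); T=r.get_obs()["tcp_pos"]; print(np.round(T,4))
print("cav rim",np.round(ring(p,(.4732,.4127),.0315,.014),4))
pts=heldrim(p,T)
# upper boundary may be top face or bottom face rim: ray-intersect at both heights and fit circle of r=.03
for z in (T[2]-.019+.009,T[2]-.019):
    P=np.array([ray(p,q,z)[:2] for q in pts])
    f=lambda q:np.abs(np.hypot(P[:,0]-q[0],P[:,1]-q[1])-.03).mean()*1e4
    print(z,nm(f,[T[0],T[1]],[.003,.003]),len(P))
E
```

```text
[0.3943 0.4123 0.2001]
cav rim [53.6502  0.4752  0.4127]
0.1901108141877811 (array([0.3948, 0.4121]), np.float64(4.0)) 100
0.1811108141877811 (array([0.3929, 0.4122]), np.float64(2.0)) 100
```

Request:
apply_moves(rows=[[0.16,-0.002,0,0,0,0],[0.324,-0.004,0.15,0,0,0],[0.324,-0.004,0.35,0,0,0],[0.324,-0.004,0.5,0,0,0],[0.324,-0.004,0.58,0,0,0]])

```text
clock: 56.52
tcp_pos: [0.4742, 0.4128, 0.0529]
orientation: [3.14, -0.0, -0.003]
contact_force: [0.1, 0.0, -0.9]
grip_width: 0.0208
gripper_force: 39.3
```

Request:
apply_moves(rows=[[0,0,0.02,0,0,0],[0,0,0.04,0,0,0],[0,0,0.04,0,0,0],[0,0,0.04,0,0,0]])

```text
clock: 57.02
tcp_pos: [0.4754, 0.4142, 0.0462]
orientation: [-3.14, -0.0, -0.002]
contact_force: [0.1, -0.7, -2.2]
grip_width: 0.0211
gripper_force: 39.3
```

Run:
```python
from h import *
p=r.grab_frame("wrist"); T=r.get_obs()["tcp_pos"]; print(np.round(T,4)); save(p,"w7.png",crop=(180,130,200,150),s=4)
print("cav rim far arc",np.round(ring(p,(.4745,.4127),.0315,.014,(-1.2,1.2),.006),4))
pts=heldrim(p,T)
for z in (T[2]-.019+.009,T[2]-.019):
    P=np.array([ray(p,q,z)[:2] for q in pts]); print(z,nm(lambda q:np.abs(np.hypot(P[:,0]-q[0],P[:,1]-q[1])-.03).mean()*1e4,[T[0],T[1]],[.003,.003]),len(P))
```

```text
[0.4753 0.4141 0.046 ]
cav rim far arc [60.      0.471   0.4142]
0.03600902062322656 (array([0.4759, 0.4142]), np.float64(3.5)) 99
0.027009020623226566 (array([0.474 , 0.4142]), np.float64(1.5)) 99
```

View pics/w7.png

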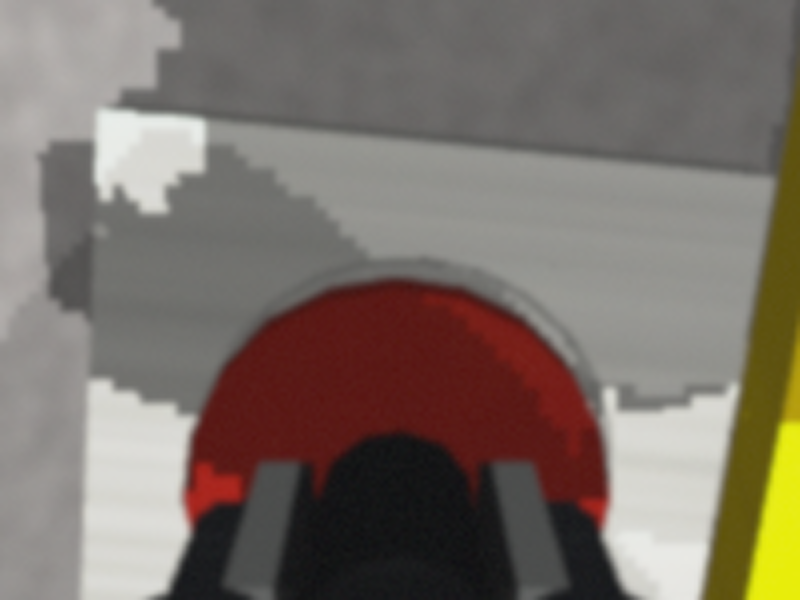

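Run:
```python
from h import *
p=r.grab_frame("wrist"); T=r.get_obs()["tcp_pos"]; print(np.round(T,4))
E=edge(p)
m,st=mask(p,"red"); pts=heldrim(p,T); g=cv2.cvtColor(p["pixels"],cv2.COLOR_RGB2GRAY).astype(int)
# radial search outwards from red rim along image normals: polar about red arc centre
c0=np.array([180+400/4,130+490/4]); out=[]
for a in np.radians(np.arange(-165,-14,5)):
    d=np.array([np.cos(a),np.sin(a)]); rs=np.arange(40,75,.5); uv=c0+rs[:,None]*d
    mm=along(m,uv)>.3; last=rs[mm].max() if mm.any() else np.nan
    gg=cv2.remap(cv2.GaussianBlur(g.astype(np.float32),(0,0),.6),np.float32(uv[:,0])[None],np.float32(uv[:,1])[None],1)[0]
    w=(rs>last+1.5)&(rs<last+12)
    dark=rs[w][np.abs(np.gradient(gg))[w].argmax()]; mn=rs[w][gg[w].argmin()]
    out.append((round(np.degrees(a)),last,mn,dark))
print(out)
P=np.array([ray(p,c0+o[2]*np.array([np.cos(np.radians(o[0])),np.sin(np.radians(o[0]))]),.014)[:2] for o in out])
f=lambda q:np.median(np.abs(np.hypot(P[:,0]-q[0],P[:,1]-q[1])-.0315))*1e4
print(nm(f,[.474,.413],[.003,.003]),nm(f,[.476,.414],[.003,.003]))
P0=np.array([ray(p,c0+o[1]*np.array([np.cos(np.radians(o[0])),np.sin(np.radians(o[0]))]),T[2]-.019)[:2] for o in out])
print(nm(lambda q:np.median(np.abs(np.hypot(P0[:,0]-q[0],P0[:,1]-q[1])-.03))*1e4,[.474,.414],[.003,.003]))
for q in [(400,258),(300,292),(500,282),(605,392),(210,390)]: print(np.round(ray(p,[180+q[0]/4,130+q[1]/4],.014)[:2],4))
```

```text
[0.4753 0.414  0.0458]
[(-165, np.float64(53.5), np.float64(55.5), np.float64(55.5)), (-160, np.float64(52.5), np.float64(54.5), np.float64(54.5)), (-155, np.float64(52.5), np.float64(54.5), np.float64(54.5)), (-150, np.float64(53.5), np.float64(55.5), np.float64(55.5)), (-145, np.float64(54.0), np.float64(56.0), np.float64(56.0)), (-140, np.float64(53.0), np.float64(55.0), np.float64(55.0)), (-135, np.float64(53.0), np.float64(55.0), np.float64(55.0)), (-130, np.float64(53.5), np.float64(55.5), np.float64(55.5)), (-125, np.float64(53.0), np.float64(55.0), np.float64(55.0)), (-120, np.float64(52.5), np.float64(54.5), np.float64(54.5)), (-115, np.float64(52.5), np.float64(54.5), np.float64(54.5)), (-110, np.float64(53.0), np.float64(55.0), np.float64(55.0)), (-105, np.float64(53.0), np.float64(55.0), np.float64(55.0)), (-100, np.float64(51.5), np.float64(53.5), np.float64(53.5)), (-95, np.float64(52.0), np.float64(54.0), np.float64(54.0)), (-90, np.float64(52.0), np.float64(54.0), np.float64(54.0)), (-85, np.float64(52.0), np.float64(54.0), np.float64(54.0)), (-80, np.float64(51.5), n
[... 337 characters left out ...]
)), (-50, np.float64(51.0), np.float64(53.0), np.float64(53.0)), (-45, np.float64(51.0), np.float64(53.0), np.float64(53.0)), (-40, np.float64(51.0), np.float64(53.0), np.float64(53.0)), (-35, np.float64(51.5), np.float64(53.5), np.float64(53.5)), (-30, np.float64(51.5), np.float64(53.5), np.float64(56.0)), (-25, np.float64(50.5), np.float64(52.5), np.float64(55.5)), (-20, np.float64(50.5), np.float64(52.5), np.float64(52.5)), (-15, np.float64(51.0), np.float64(53.0), np.float64(53.0))]
(array([0.4712, 0.4142]), np.float64(2.8)) (array([0.4712, 0.4142]), np.float64(2.7))
(array([0.4741, 0.4144]), np.float64(1.5))
[0.505  0.4134]
[0.4997 0.4285]
[0.5013 0.3982]
[0.4837 0.3815]
[0.4841 0.4428]
```

Request:
apply_moves(rows=[[-0.002,0.008,0,0,0,0],[-0.002,0.008,0.02,0,0,0],[-0.002,0.008,0.035,0,0,0],[-0.002,0.008,0.045,0,0,0],[-0.002,0.008,0.045,0,0,0]])

```text
clock: 57.75
tcp_pos: [0.4743, 0.4116, 0.0335]
orientation: [3.141, 0.0, -0.001]
contact_force: [-0.7, 0.0, -1.4]
grip_width: 0.0206
gripper_force: 39.3
```

Request:
apply_moves(rows=[[0,0,0.006,0,0,0],[0,0,0.012,0,0,0],[0,0,0.012,0,0,0],[0,0,0.012,0,0,0]])

```text
clock: 58.25
tcp_pos: [0.4745, 0.412, 0.032]
orientation: [-3.141, -0.0, -0.0]
contact_force: [-3.5, -2.1, 8.2]
grip_width: 0.0208
gripper_force: 40.2
```

Request:
apply_moves(rows=[[-0.003,0.002,0.004,0,0,0],[-0.006,0.004,0.008,0,0,0],[-0.006,0.004,0.01,0,0,0],[-0.006,0.004,0.01,0,0,0]])

```text
clock: 58.75
tcp_pos: [0.474, 0.4122, 0.0312]
orientation: [-3.139, -0.0, -0.004]
contact_force: [-4.1, -1.8, 17.5]
grip_width: 0.0207
gripper_force: 41.4
```

Request:
apply_moves(rows=[[-0.004,0.002,0,0,0,0],[-0.008,0.004,0,0,0,0],[-0.008,0.004,0.003,0,0,0],[-0.008,0.004,0.003,0,0,0]])

```text
clock: 59.25
tcp_pos: [0.4724, 0.4114, 0.0295]
orientation: [-3.138, -0.0, -0.005]
contact_force: [0.6, 2.5, -0.4]
grip_width: 0.0206
gripper_force: 39.5
```

Run:
```python
from h import *
o=r.get_obs();print({k:np.round(o[k],4).tolist() for k in("clock","tcp_pos","orientation","contact_force","moment")})
p=r.grab_frame("wrist"); save(p,"w8.png",crop=(180,130,200,150),s=4)
```

```text
{'clock': 59.25, 'tcp_pos': [0.4724, 0.4114, 0.0295], 'orientation': [-3.1381, -0.0001, -0.005], 'contact_force': [0.5556, 2.4566, -0.4296], 'moment': [0.4958, 0.0153, 0.0169]}
```

View pics/w8.png

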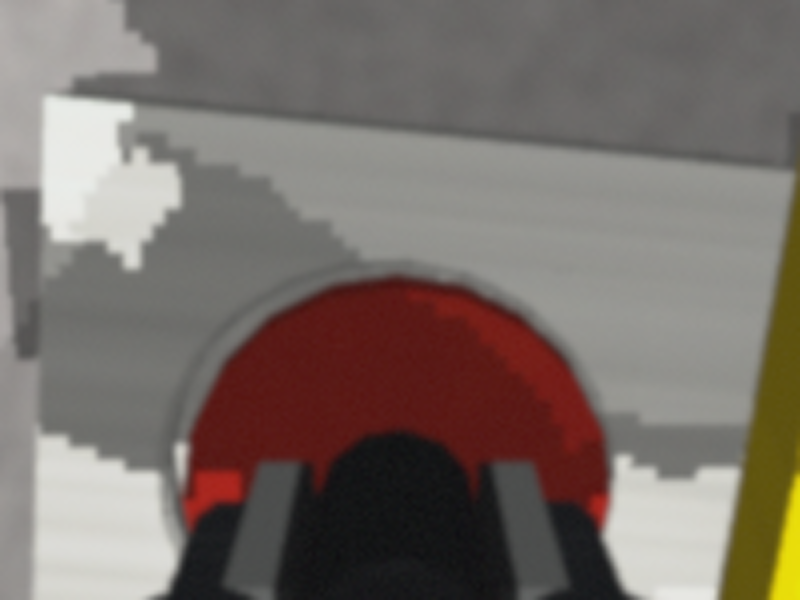

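It has dropped into the cavity, with a slightly larger gap on the left. Now I press it home.

Request:
apply_moves(rows=[[0,-0.004,0.006,0,0,0],[0,-0.004,0.012,0,0,0],[0,-0.004,0.018,0,0,0],[0,-0.004,0.022,0,0,0],[0,-0.004,0.022,0,0,0]])

```text
clock: 59.92
tcp_pos: [0.4716, 0.4115, 0.0252]
orientation: [-3.14, 0.0, -0.002]
contact_force: [-4.1, -2.5, 26.9]
grip_width: 0.0208
gripper_force: 42.4
```

Request:
apply_moves(rows=[[0,0,0,0,0,0],[0,0,0,0,0,0],[0,0,0,0,0,0]], claw=0.5)

```text
clock: 60.3
tcp_pos: [0.4705, 0.41, 0.0213]
orientation: [3.14, -0.0, -0.002]
contact_force: [0.0, -0.2, 0.1]
grip_width: 0.0423
gripper_force: 0.0
```

Request:
apply_moves(rows=[[0,0,-0.06,0,0,0],[0,0,-0.25,0,0,0],[0,0,-0.45,0,0,0],[0,0,-0.65,0,0,0],[0,0,-0.7,0,0,0]])

```text
clock: 60.92
tcp_pos: [0.4725, 0.4121, 0.202]
orientation: [-3.136, 0.0, -0.008]
contact_force: [-0.0, -0.3, 0.1]
grip_width: 0.043
gripper_force: 0.0
```

Run:
```python
from h import *
p=r.grab_frame("wrist"); o=r.get_obs(); print(np.round(o["tcp_pos"],4),o["clock"])
print(blank2(p,"red",[.4725,.412],.007)); print(np.round(ring(p,(.4735,.4122),.0315,.014,(0,6.283),.006),4))
```

```text
[0.4723 0.4119 0.2017] 60.975
((array([0.4719, 0.4119]), np.float64(156.4)), (array([0.4724, 0.411 ]), np.float64(132.8)), np.float32(2048.0), [255, 167, 51, 51, 1605])
[59.9104  0.471   0.4107]
```

Request:
apply_moves(rows=[[0.075,0.22,0,0,0,0],[0.15,0.44,0,0,0,0],[0.232,0.678,0,0,0,0]])

```text
clock: 61.35
tcp_pos: [0.5283, 0.2399, 0.196]
orientation: [3.141, 0.002, -0.003]
contact_force: [0.4, -0.1, 0.5]
grip_width: 0.0429
gripper_force: 0.0
```

Request:
apply_moves(rows=[[0.075,0.22,0,0,0,0],[0.15,0.44,0,0,0,0],[0.232,0.678,0,0,0,0]])

```text
clock: 61.72
tcp_pos: [0.5861, 0.071, 0.196]
orientation: [3.141, 0.001, -0.003]
contact_force: [1.3, 0.1, -0.4]
grip_width: 0.0425
gripper_force: 0.0
```

Request:
apply_moves(rows=[[0.075,0.22,0,0,0,0],[0.15,0.44,0,0,0,0],[0.232,0.678,0,0,0,0],[0.232,0.678,0,0,0,0]], claw=0.7)

```text
clock: 62.22
tcp_pos: [0.644, -0.1047, 0.1958]
orientation: [3.138, -0.015, -0.003]
contact_force: [0.3, 1.1, -0.4]
grip_width: 0.0599
gripper_force: 0.0
```

Request:
apply_moves(rows=[[0,0,0.2,0,0,0],[0,0,0.38,0,0,0],[0,0,0.38,0,0,0],[0,0,0.38,0,0,0],[0,0,0.38,0,0,0]])

```text
clock: 62.85
tcp_pos: [0.6461, -0.097, 0.1044]
orientation: [3.141, 0.0, 0.006]
contact_force: [0.4, -1.2, 0.4]
grip_width: 0.0596
gripper_force: 0.0
```

Run:
```python
from h import *
p=r.grab_frame("wrist"); o=r.get_obs(); print(np.round(o["tcp_pos"],4),np.round(o["orientation"],3),o["clock"])
print(blank2(p,"green",[.646,-.096,.34]));m,st=mask(p,"green");pts=np.argwhere(m>0)[:,::-1].astype(np.float32)
c=cv2.boxPoints(cv2.minAreaRect(pts)); P=np.array([ray(p,q,.009)[:2] for q in c]); print(np.round(P,4).tolist(),np.round(P.mean(0),4),np.degrees(np.arctan2(*(P[1]-P[0])[::-1])))
```

```text
[ 0.646  -0.097   0.1042] [3.141 0.    0.005] 62.9
((array([ 0.6456, -0.0944,  0.3443]), np.float64(224.8)), (array([ 0.6458, -0.0942,  0.3331]), np.float64(139.6)), np.float32(4873.0), [231, 170, 88, 86, 3837])
[[0.6649, -0.0572], [0.6833, -0.1122], [0.6277, -0.1317], [0.6071, -0.0737]] [ 0.6458 -0.0937] -71.54474110717815
```

Request:
apply_moves(rows=[[-0.001,-0.011,0.1,0,0,0],[-0.001,-0.011,0.22,0,0,0],[-0.001,-0.011,0.31,0,0,0],[-0.001,-0.011,0.342,0,0,0],[-0.001,-0.011,0.342,0,0,0]])

```text
clock: 63.52
tcp_pos: [0.6448, -0.0943, 0.0172]
orientation: [3.142, -0.0, 0.001]
contact_force: [-0.0, 0.6, 0.5]
grip_width: 0.0595
gripper_force: 0.0
```

Request:
apply_moves(rows=[[0,0,0,0,0,0],[0,0,0,0,0,0],[0,0,0,0,0,0],[0,0,0,0,0,0],[0,0,0,0,0,0]], claw=0, newtons=60)

```text
clock: 64.15
tcp_pos: [0.6452, -0.0944, 0.0178]
orientation: [3.141, -0.0, 0.003]
contact_force: [-0.6, 0.7, 5.7]
grip_width: 0.0205
gripper_force: 58.5
```

Request:
apply_moves(rows=[[0,0,-0.12,0,0,0],[0,0,-0.3,0,0,0],[0,0,-0.5,0,0,0],[0,0,-0.7,0,0,0],[0,0,-0.73,0,0,0]])

```text
clock: 64.78
tcp_pos: [0.6466, -0.0947, 0.2035]
orientation: [3.141, -0.0, 0.012]
contact_force: [0.7, 1.2, -1.2]
grip_width: 0.0204
gripper_force: 59.1
```

Request:
apply_moves(rows=[[-0.11,0.14,0,0,0,0],[-0.23,0.3,0,0,0,0],[-0.36,0.46,0,0,0,0],[-0.48,0.618,0,0,0,0]])

```text
clock: 65.28
tcp_pos: [0.5224, -0.2497, 0.198]
orientation: [-3.141, 0.0, 0.003]
contact_force: [0.5, -0.1, -1.6]
grip_width: 0.0203
gripper_force: 59.1
```

Request:
apply_moves(rows=[[-0.13,0.16,0,0,0,0.04],[-0.26,0.33,0,0,0,0.08],[-0.39,0.5,0,0,0,0.12],[-0.48,0.618,0,0,0,0.159],[-0.48,0.618,0,0,0,0.159]])

```text
clock: 65.9
tcp_pos: [0.4008, -0.4058, 0.1982]
orientation: [3.115, -0.402, -0.004]
contact_force: [-0.1, 1.6, -1.2]
grip_width: 0.0204
gripper_force: 59.2
```

Request:
apply_moves(rows=[[0,0,0,0,0,0],[0,0,0,0,0,0],[0,0,0,0,0,0]])

```text
clock: 66.28
tcp_pos: [0.4052, -0.4022, 0.1989]
orientation: [-3.117, 0.388, 0.0]
contact_force: [1.0, -0.1, -1.0]
grip_width: 0.0204
gripper_force: 59.2
```

```bash
cat >> h.py <<'E'
def sqring(p,x0,hw,z,span=.01):
    E=edge(p); t=np.linspace(-hw,hw,40); b=np.concatenate([np.c_[t,0*t+hw],np.c_[t,0*t-hw],np.c_[0*t+hw,t],np.c_[0*t-hw,t]])
    def f(q):
        c,s=np.cos(q[2]),np.sin(q[2]); return along(E,np.array([proj(p,[q[0]+c*u-s*v,q[1]+s*u+c*v,z]) for u,v in b])).mean()
    B=max((f((x0[0]+i,x0[1]+j,x0[2]+k)),x0[0]+i,x0[1]+j,x0[2]+k) for i in np.arange(-span,span+1e-6,.002) for j in np.arange(-span,span+1e-6,.002) for k in (-.04,0,.04))
    return nm(lambda q:-f(q),list(B[1:]),[.001,.001,.015])
E
python3 - <<'E'
from h import *
p=r.grab_frame("wrist"); o=r.get_obs(); T=o["tcp_pos"]; print(np.round(T,4),np.round(o["orientation"],3),o["clock"],o["grip_width"]); save(p,"w9.png")
M=rot(o["orientation"]); print("yaw",np.arctan2(M[1,0],M[0,0]))
print("rim",sqring(p,(.4837,-.4232,.08),.0315,.014)); print("block",sqring(p,(.4837,-.4232,.08),.05,.014))
E
```

```text
[ 0.4051 -0.4025  0.199 ] [-3.117  0.389  0.   ] 66.325 0.02071706286225154
yaw -0.24800677673057445
rim (array([ 0.4855, -0.4187,  0.0806]), np.float64(-58.0))
block (array([ 0.4834, -0.4211,  0.0747]), np.float64(-58.4))
```

View pics/w9.png

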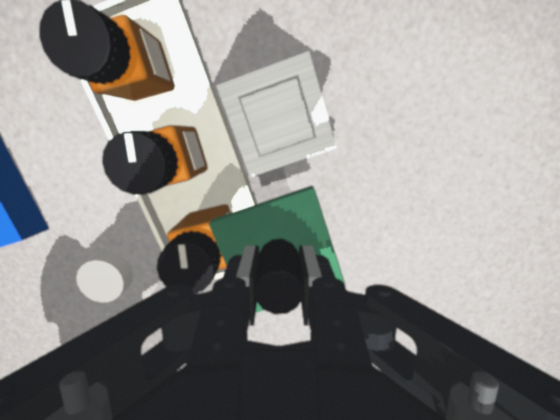

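That was my fourteenth and last picture. The green plate is held ahead of the square cavity, whose rim runs about (240–316, 77–157). From here I measure numerically.

Run:
```python
from h import *
p=r.grab_frame("wrist"); o=r.get_obs(); T=o["tcp_pos"]; print(np.round(T,4))
g=cv2.GaussianBlur(cv2.cvtColor(p["pixels"],cv2.COLOR_RGB2GRAY).astype(np.float32),(0,0),.5)
c0=np.array([.4834,-.4215])
def prof(th,axis,z=.014,sel=(-.024,.024)):
    d=np.arange(-.056,.0561,.001); t=np.linspace(*sel,30); c,s=np.cos(th),np.sin(th); out=[]
    for q in d:
        uv=np.array([proj(p,[*(c0+[c*(q if axis==0 else w)-s*(w if axis==0 else q),s*(q if axis==0 else w)+c*(w if axis==0 else q)]),z]) for w in t])
        out.append(np.median(along(g,uv)))
    return d,np.array(out)
for ax in(0,1):
    d,v=prof(.078,ax); print("axis",ax,[(int(round(a*1000)),int(b)) for a,b in zip(d,v) if abs(a)>.022])
# yaw sharpness: depth of variance of profile gradients
for ax in (0,1): print([(th,round(float(np.sort(np.abs(np.diff(prof(th,ax)[1])))[-8:].sum()))) for th in np.arange(.04,.121,.01).round(3)])
# held plate far edge
m,st=mask(p,"green"); print(st)
pts=np.array([(c,np.nonzero(m[:,c])[0][0]) for c in range(st[0]+8,st[0]+st[2]-32)])
for z in(T[2]-.018,T[2]-.009):
    P=np.array([ray(p,q,z)[:2] for q in pts]); vx,vy,x,y=cv2.fitLine(P.astype(np.float32),cv2.DIST_HUBER,0,1e-3,1e-3).ravel(); a=np.arctan2(vy,vx)
    n=np.array([-vy,vx]); print("edge ang mod90",(a+np.pi/4)%(np.pi/2)-np.pi/4,"dist from TCP",abs(n@(np.array([x,y])-T[:2])))
```

```text
[ 0.4049 -0.4027  0.1991]
axis 0 [(-56, 131), (-55, 131), (-54, 131), (-53, 130), (-52, 131), (-51, 136), (-50, 151), (-49, 174), (-48, 195), (-47, 202), (-46, 203), (-45, 204), (-44, 204), (-43, 204), (-42, 202), (-41, 201), (-40, 200), (-39, 202), (-38, 202), (-37, 202), (-36, 200), (-35, 198), (-34, 195), (-33, 189), (-32, 179), (-31, 174), (-30, 181), (-29, 192), (-28, 197), (-27, 200), (-26, 203), (-25, 206), (-24, 207), (-23, 209), (22, 204), (23, 202), (24, 202), (25, 203), (26, 205), (27, 206), (28, 204), (29, 201), (30, 191), (31, 171), (32, 153), (33, 158), (34, 181), (35, 200), (36, 206), (37, 204), (38, 201), (39, 201), (40, 201), (41, 201), (42, 201), (43, 200), (44, 199), (45, 200), (46, 201), (47, 202), (48, 201), (49, 198), (50, 189), (51, 169), (52, 147), (53, 136), (54, 133), (55, 132), (56, 132)]
axis 1 [(-56, 207), (-55, 205), (-54, 204), (-53, 202), (-52, 194), (-51, 198), (-50, 207), (-49, 222), (-48, 230), (-47, 228), (-46, 216), (-45, 209), (-44, 206), (-43, 206), (-42, 205), (-41, 204), (-40, 204), (-39, 204), (-38, 204), (-37, 204), (-36, 204), (-35, 203), (
[... 427 characters left out ...]
, (48, 199), (49, 194), (50, 180), (51, 158), (52, 139), (53, 128), (54, 124), (55, 128), (56, 149)]
[(np.float64(0.04), 170), (np.float64(0.05), 168), (np.float64(0.06), 165), (np.float64(0.07), 166), (np.float64(0.08), 165), (np.float64(0.09), 163), (np.float64(0.1), 163), (np.float64(0.11), 162), (np.float64(0.12), 162)]
[(np.float64(0.04), 148), (np.float64(0.05), 149), (np.float64(0.06), 147), (np.float64(0.07), 145), (np.float64(0.08), 146), (np.float64(0.09), 147), (np.float64(0.1), 146), (np.float64(0.11), 146), (np.float64(0.12), 144)]
[ 211  188  132   95 5260]
edge ang mod90 0.084878445 dist from TCP 0.028903258948160964
edge ang mod90 0.084882855 dist from TCP 0.03079449761325234
```

Request:
apply_moves(rows=[[0.16,-0.002,0,0,0,0],[0.319,-0.005,0.15,0,0,0],[0.319,-0.005,0.35,0,0,0],[0.319,-0.005,0.5,0,0,0],[0.319,-0.005,0.58,0,0,0]])

```text
clock: 67.0
tcp_pos: [0.4814, -0.4207, 0.0519]
orientation: [-3.116, 0.39, 0.004]
contact_force: [-0.2, -1.6, -1.8]
grip_width: 0.0205
gripper_force: 59.2
```

Request:
apply_moves(rows=[[0,0,0.02,0,0,0],[0,0,0.04,0,0,0],[0,0,0.04,0,0,0],[0,0,0.04,0,0,0],[0,0,0.04,0,0,0]])

```text
clock: 67.62
tcp_pos: [0.4823, -0.422, 0.0448]
orientation: [3.117, -0.391, 0.002]
contact_force: [-1.2, 0.1, -2.3]
grip_width: 0.0203
gripper_force: 59.2
```

```bash
cat > sqm.py <<'E'
from h import *
p=r.grab_frame("wrist"); o=r.get_obs(); T=o["tcp_pos"]; print(np.round(T,4),np.round(o["contact_force"],1))
M=rot(o["orientation"]); print("yaw",round(np.arctan2(M[1,0],M[0,0]),4))
g=cv2.GaussianBlur(cv2.cvtColor(p["pixels"],cv2.COLOR_RGB2GRAY).astype(np.float32),(0,0),.5)
m,st=mask(p,"green"); th=.08; c,s=np.cos(th),np.sin(th); Rm=np.array([[c,-s],[s,c]])
def prof(ax,side,sel):
    d=np.arange(.022,.056,.001); t=np.linspace(*sel,25); out=[]
    for q in d:
        L=np.array([(side*q,w) if ax==0 else (w,side*q) for w in t])@Rm.T+T[:2]
        uv=np.array([proj(p,[*x,.014]) for x in L]); out.append((int(side*q*1000+.5*side),int(np.median(along(g,uv))),round(float(np.median(along(m,uv))),1)))
    return out
print("front +x",prof(0,1,(-.024,.024)))
print("side -y",prof(1,-1,(.008,.026))); print("side +y",prof(1,1,(.008,.026)))
# plate: green boundary in its own plane (bottom)
z=T[2]-.018; ys,xs=np.nonzero(m); P=np.array([ray(p,q,z)[:2] for q in zip(xs,ys)]); L=(P-T[:2])@Rm; print("plate bottom-plane extents",np.round(np.percentile(L,[.3,99.7],axis=0),4).tolist(),st)
z=T[2]-.009; P=np.array([ray(p,q,z)[:2] for q in zip(xs,ys)]); L=(P-T[:2])@Rm; print("top-plane",np.round(np.percentile(L,[.3,99.7],axis=0),4).tolist())
E
python3 sqm.py
```

```text
[ 0.4822 -0.4219  0.0446] [-0.6  0.4 -1.1]
yaw -0.2497
front +x [(22, 73, 1.0), (23, 73, 1.0), (24, 73, 1.0), (25, 73, 1.0), (26, 66, 1.0), (27, 80, 0.0), (28, 116, 0.0), (29, 130, 0.0), (30, 133, 0.0), (31, 139, 0.0), (32, 155, 0.0), (33, 163, 0.0), (34, 148, 0.0), (35, 156, 0.0), (36, 175, 0.0), (37, 178, 0.0), (38, 174, 0.0), (39, 171, 0.0), (40, 171, 0.0), (41, 171, 0.0), (42, 172, 0.0), (43, 172, 0.0), (44, 172, 0.0), (45, 171, 0.0), (46, 172, 0.0), (47, 173, 0.0), (48, 175, 0.0), (49, 175, 0.0), (50, 173, 0.0), (51, 170, 0.0), (52, 146, 0.0), (53, 118, 0.0), (54, 119, 0.0), (55, 120, 0.0)]
side -y [(-22, 94, 1.0), (-23, 94, 1.0), (-24, 94, 1.0), (-25, 93, 1.0), (-26, 94, 1.0), (-27, 93, 1.0), (-28, 93, 1.0), (-29, 93, 1.0), (-30, 94, 1.0), (-31, 112, 0.0), (-32, 149, 0.0), (-33, 170, 0.0), (-34, 172, 0.0), (-35, 173, 0.0), (-36, 172, 0.0), (-37, 173, 0.0), (-38, 172, 0.0), (-39, 172, 0.0), (-40, 172, 0.0), (-41, 172, 0.0), (-42, 172, 0.0), (-43, 172, 0.0), (-44, 172, 0.0), (-45, 171, 0.0), (-46, 171, 0.0), (-47, 171, 0.0), (-48, 168, 0.0), (-49, 147, 0.0), (-50, 121, 0.0), (-51, 117, 0.0), (-52, 116, 0.0), (-53, 117, 0.0), (-54, 118, 0.0), (-55, 118, 0.0)]
side +y [(22, 72, 1.0), (23, 72, 1.0), (24, 72, 1.0), (25, 72, 1.0), (26, 73, 1.0), (27, 73, 1.0), (28, 73, 1.0), (29, 74, 1.0), (30, 74, 1.0), (31, 73, 1.0), (32, 73, 1.0), (33, 73, 1.0), (34, 73, 1.0), (35, 73, 1.0), (36, 76, 1.0), (37, 95, 0.0), (38, 123, 0.0), (39, 130, 0.0), (40, 131, 0.0), (41, 131, 0.0), (42, 131, 0.0), (43, 131, 0.0), (44, 131, 0.0), (45, 131, 0.0), (46, 131, 0.0), (47, 131, 0.0), (48, 131, 0.0), (49, 131, 0.0), (50, 129, 0.0), (51, 118, 0.0), (52, 105, 0.0), (53, 102, 0.0), (54, 102, 0.0), (55, 102, 0.0)]
plate bottom-plane extents [[-0.029, -0.0297], [0.0291, 0.0321]] [ 210  187  133   95 5320]
top-plane [[-0.0239, -0.0292], [0.0309, 0.0291]]
```

Request:
apply_moves(rows=[[0.003,-0.005,0.01,0,0,0],[0.003,-0.005,0.025,0,0,0],[0.003,-0.005,0.035,0,0,0],[0.003,-0.005,0.045,0,0,0],[0.003,-0.005,0.045,0,0,0]])

```text
clock: 68.3
tcp_pos: [0.4828, -0.4206, 0.0325]
orientation: [-3.117, 0.391, 0.001]
contact_force: [0.8, -0.4, -1.6]
grip_width: 0.0202
gripper_force: 59.2
```

Request:
apply_moves(rows=[[0,0,0.006,0,0,0],[0,0,0.012,0,0,0],[0,0,0.014,0,0,0],[0,0,0.014,0,0,0]])

```text
clock: 68.8
tcp_pos: [0.483, -0.4207, 0.0293]
orientation: [3.117, -0.391, -0.0]
contact_force: [0.1, -0.3, -1.1]
grip_width: 0.0204
gripper_force: 59.2
```

```bash
python3 sqm.py
```

```text
[ 0.483  -0.4207  0.0293] [-0.1 -0.2 -1. ]
yaw -0.2498
front +x [(22, 74, 1.0), (23, 74, 1.0), (24, 74, 1.0), (25, 74, 1.0), (26, 74, 1.0), (27, 73, 1.0), (28, 72, 1.0), (29, 65, 1.0), (30, 81, 0.0), (31, 121, 0.0), (32, 148, 0.0), (33, 150, 0.0), (34, 153, 0.0), (35, 176, 0.0), (36, 180, 0.0), (37, 176, 0.0), (38, 173, 0.0), (39, 173, 0.0), (40, 173, 0.0), (41, 173, 0.0), (42, 174, 0.0), (43, 173, 0.0), (44, 172, 0.0), (45, 172, 0.0), (46, 175, 0.0), (47, 176, 0.0), (48, 176, 0.0), (49, 174, 0.0), (50, 173, 0.0), (51, 153, 0.0), (52, 118, 0.0), (53, 120, 0.0), (54, 122, 0.0), (55, 122, 0.0)]
side -y [(-22, 96, 1.0), (-23, 96, 1.0), (-24, 95, 1.0), (-25, 95, 1.0), (-26, 95, 1.0), (-27, 95, 1.0), (-28, 95, 1.0), (-29, 95, 1.0), (-30, 112, 0.0), (-31, 125, 0.0), (-32, 133, 0.0), (-33, 153, 0.0), (-34, 172, 0.0), (-35, 174, 0.0), (-36, 174, 0.0), (-37, 174, 0.0), (-38, 174, 0.0), (-39, 174, 0.0), (-40, 174, 0.0), (-41, 173, 0.0), (-42, 173, 0.0), (-43, 173, 0.0), (-44, 173, 0.0), (-45, 173, 0.0), (-46, 173, 0.0), (-47, 173, 0.0), (-48, 173, 0.0), (-49, 180, 0.0), (-50, 172, 0.0), (-51, 127, 0.0), (-52, 118, 0.0), (-53, 118, 0.0), (-54, 119, 0.0), (-55, 120, 0.0)]
side +y [(22, 74, 1.0), (23, 74, 1.0), (24, 74, 1.0), (25, 74, 1.0), (26, 74, 1.0), (27, 75, 1.0), (28, 74, 1.0), (29, 74, 1.0), (30, 75, 1.0), (31, 76, 1.0), (32, 93, 0.0), (33, 123, 0.0), (34, 131, 0.0), (35, 132, 0.0), (36, 132, 0.0), (37, 133, 0.0), (38, 132, 0.0), (39, 132, 0.0), (40, 133, 0.0), (41, 132, 0.0), (42, 132, 0.0), (43, 133, 0.0), (44, 133, 0.0), (45, 132, 0.0), (46, 132, 0.0), (47, 132, 0.0), (48, 132, 0.0), (49, 131, 0.0), (50, 119, 0.0), (51, 106, 0.0), (52, 103, 0.0), (53, 104, 0.0), (54, 104, 0.0), (55, 104, 0.0)]
plate bottom-plane extents [[-0.0293, -0.0296], [0.029, 0.0322]] [ 210  187  133   96 5321]
top-plane [[-0.0241, -0.0291], [0.0309, 0.0292]]
```

The plate is in with no contact force. Pressing it home.

Request:
apply_moves(rows=[[0,0,0.006,0,0,0],[0,0,0.012,0,0,0],[0,0,0.018,0,0,0],[0,0,0.022,0,0,0],[0,0,0.022,0,0,0]])

```text
clock: 69.47
tcp_pos: [0.483, -0.4207, 0.0248]
orientation: [-3.117, 0.391, -0.0]
contact_force: [-3.1, 2.5, 8.0]
grip_width: 0.0201
gripper_force: 60.5
```

Request:
apply_moves(rows=[[0,0,0,0,0,0],[0,0,0,0,0,0],[0,0,0,0,0,0]], claw=0.5)

```text
clock: 69.85
tcp_pos: [0.483, -0.4207, 0.0237]
orientation: [3.117, -0.391, -0.0]
contact_force: [-0.1, -0.2, -1.0]
grip_width: 0.0429
gripper_force: 0.0
```

Request:
apply_moves(rows=[[0,0,-0.06,0,0,0],[0,0,-0.25,0,0,0],[0,0,-0.45,0,0,0],[0,0,-0.65,0,0,0],[0,0,-0.7,0,0,0]])

```text
clock: 70.47
tcp_pos: [0.4845, -0.4224, 0.204]
orientation: [3.114, -0.392, 0.01]
contact_force: [0.1, -0.3, -0.5]
grip_width: 0.0426
gripper_force: 0.0
```

Request:
apply_moves(rows=[[-0.1,0,-0.1,0,0,0],[-0.2,0,-0.2,0,0,0],[-0.2,0,-0.2,0,0,0],[-0.2,0,-0.2,0,0,0]])

```text
clock: 70.97
tcp_pos: [0.4349, -0.4078, 0.2483]
orientation: [-3.117, 0.39, 0.0]
contact_force: [0.3, 1.5, -0.8]
grip_width: 0.0427
gripper_force: 0.0
```

Run:
```python
from h import *
p=r.grab_frame("wrist"); o=r.get_obs(); print(np.round(o["tcp_pos"],4),o["clock"],np.round(o["contact_force"],1))
for z in(.007,.014): print("green",z,blank2(p,"green",[.483,-.421,.08],z)[:2])
print("block",sqring(p,(.4837,-.4215,.08),.05,.014))
for c in("top","side"):
    q=r.grab_frame(c)
    for z in(.007,.014):
        for n,x in(("red",[.472,.4115]),("green",[.483,-.421,.08])):
            try: print(c,n,z,blank2(q,n,x,z)[:2])
            except Exception as e: print(c,n,e)
    print(c,"jars",[(round(d["conf"],2),np.round(ray(q,d["point"],.005)[:2],3).tolist()) for d in r.landmark_of(q,"jar_a")])
```

```text
[ 0.435  -0.4077  0.2479] 71.025 [-0.2  1.7  1. ]
green 0.007 ((array([ 0.483 , -0.4207,  0.0756]), np.float64(110.5)), (array([ 0.483 , -0.4207,  0.0756]), np.float64(110.5)))
green 0.014 ((array([ 0.4832, -0.4203,  0.1024]), np.float64(197.0)), (array([ 0.4832, -0.4203,  0.1024]), np.float64(197.0)))
block (array([ 0.4843, -0.4215,  0.0832]), np.float64(-60.0))
top red 0.007 ((array([0.4724, 0.4119]), np.float64(42.9)), (array([0.4721, 0.4101]), np.float64(25.9)))
top green 0.007 ((array([ 0.4831, -0.4229,  0.0707]), np.float64(36.0)), (array([ 0.4828, -0.4214,  0.0641]), np.float64(33.0)))
top red 0.014 ((array([0.4723, 0.4089]), np.float64(49.3)), (array([0.4716, 0.4078]), np.float64(29.3)))
top green 0.014 ((array([ 0.4824, -0.42  ,  0.0882]), np.float64(43.1)), (array([ 0.4824, -0.4186,  0.071 ]), np.float64(33.5)))
top jars [(0.96, [0.562, -0.303]), (0.89, [0.48, -0.306]), (0.88, [0.388, 0.307]), (0.88, [0.343, 0.062]), (0.83, [0.384, -0.312]), (0.71, [0.716, 0.043]), (0.59, [0.516, 0.3])]
side red 0.007 ((array([0.4742, 0.4107]), np.float64(52.1)), (array([0.4726, 0.4137]), np.float64(26.8)))
side green 0.007 ((array([ 0.4796, -0.4227,  0.2192]), np.float64(183.3)), (array([ 0.4817, -0.4189,  0.1443]), np.float64(150.0)))
side red 0.014 ((array([0.4719, 0.414 ]), np.float64(57.1)), (array([0.4708, 0.4163]), np.float64(27.6)))
side green 0.014 ((array([ 0.4783, -0.4194,  0.1359]), np.float64(188.0)), (array([ 0.4767, -0.4152,  0.0389]), np.float64(151.9)))
side jars [(0.95, [0.574, -0.304]), (0.93, [0.479, -0.307]), (0.77, [0.389, -0.319]), (0.75, [0.714, 0.05]), (0.71, [0.391, 0.308]), (0.66, [0.525, 0.291]), (0.63, [0.337, 0.074]), (0.38, [0.463, 0.298])]
```

```bash
python3 -c "
from bench import r
print(r.hand_in())"
```

```text
the job is handed in; nothing more can be done
None
```

I handed the job in with three tight jars in the white tray, two loose jars in the yellow tray, and both blanks pressed into their cavities; the hand-in call gave no verdict, and I did not measure each cap's final angle, judging tight or loose from the stripes.

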